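# Load the blossom dryer and set its dial

### The arm

A 7-joint arm with a two-finger parallel gripper is mounted at the origin on the work surface. World frame = base frame: x ahead of the robot, y to its left, z up, the work surface at z = 0. Lengths are in m, angles in rad, forces in N, time in s.
With the tool pointing down it reaches from about 0.4 to 0.925 m from the base axis. Payload 4.1 kg.
Tool frame: the origin (TCP) lies midway between the tips of the shut fingers; the grasp point (between the pads) lies grip_depth behind it (grip_depth is the distance from the TCP to the grasp point, in m); z points along the fingers, y is the line along which they close (so a half turn about z gives the same grasp; the last joint's range is limited). The gripper opens to 85 mm and grips with 20 to 120 N. Pads are 22 mm wide; open, the fingers measure 114 mm over their backs; the gripper's body (76 mm by 85 mm) begins 54 mm behind the grasp point. The pads swing forward as they close: fully open they stand 13 mm farther back than shut.
Start: joints at [-1.352, 0.398, 0.045, 1.537, -0.019, 1.207, -0.051], TCP at [0.203, 0.617, 0.231] pointing down, gripper open.
Joint ranges: [-2.82, 2.82], [-0.49, 2.23], [-1.37, 1.46], [0, 2.46], [-1.36, 4.5], [0.23, 2], [-2.94, 2.94]. Speed limits (rad/s): [2.57, 2.57, 3.14, 3.14, 3.14, 3.14, 3.14].

### API

Orientations are given as a unit quaternion [x, y, z, w].
In Python, from cell import * gives the robot as it stands. The module is installed in compiled form; this text tells all that it offers.
- The arm moves only by the shell command python3 -m crank 'ROWS' [OPENING]. ROWS is JSON, a list of rows, each an object with "dp": the shift along the tool's x, y, z as a fraction of full scale, a list of three; "rotation": the turn, a rotation vector about the tool's x, y, z as a fraction of full scale, a list of three. A call has 1 to 12 rows; each row is the pose to reach, as a shift and turn from the pose commanded when the call began, along the tool's axes at that moment, turning the shorter way round; what a row does not reach only later rows make up. Full scale, the value 1, is 0.5 m for a shift and pi rad for a turn. A row lasts 1/12 s, in which the tool goes at most 41.7 mm and 7.16 degrees, less where a joint would pass 70% of its speed; a pose out of reach is approached as far as the arm can. A call with a number of a shift or a turn outside -1 to 1 is refused whole. A call with a gripper value outside its range is refused whole. OPENING is the opening, from -1 (shut) to 1 (fully open), set as the call begins (- or left out, the last holds). The fingers move at their own pace and stop on an object; the grip force is fixed at half the most. Time passes only in rows, so rows that repeat a pose let the fingers close. It gives the time, the measured TCP pose, the force, the opening and the grip force at its end, in the units of the state.
- observe(): the state, without advancing time (a new reading comes with each control period).
- read_camera(name): name is "scene" or "top" or "wrist"; returns a dict with "image" (420x560x3 uint8, blue, green, red), "fx", "fy", "cx", "cy" (pixels), "k1" (the pictures are not rectified: a ray, as slopes to the right and down, at radius r is drawn at 1 + k1 r^2 times it, then the intrinsics apply), "eye" and "attitude" of the camera in the world; the wrist camera has in their place "hand_eye" (4x4, takes a point from camera to tool coordinates, whose origin is the TCP and whose axes are the flange's). Camera axes: x right, y up, looking along -z (the intrinsics and any distortion apply to the point x, -y, -z); pixel columns grow to the right and rows downward; lengths in m; the calibration is good to about 2 mm. A picture is of the moment at which its call begins: read the wrist's pose just before it. There is no depth.
- job_done(): hands the job in; it is judged then, once.
The state is a dict: "time": time; "qpos": joint angles; "joint_vel": joint speeds; "joint_efforts": joint torques, N m; "eef_pos": TCP position; "ee_rot": TCP orientation; "ft_force": force on the tool from outside, world axes, zero at the start; "ft_torque": the same for the moment, N m; "opening": finger opening in m; "grip_force": force on a finger pad.
Only numpy, scipy, OpenCV 4.12 (cv2) and the standard library are available. Lean on these libraries where they do the work, as an engineer would, in place of code of your own. Each camera call takes 0.05 s, during which the arm holds its last target. There are 200 camera calls.

### The job

First clear the plunger cutters from in front of the dryer: stand each one upright in the clear box. Then slide every blossom tray that is there, blossom end first and fully home, into a bay of the dryer, one tray to a bay, and once all are in turn the dial so that its white pointer points to the blue dot. Leave everything else where it is.

Things in the scene. Friction and masses are not known exactly. Their poses are not given: they have to be found in the camera images.
- dryer: White bench dryer, fixed. Frame: origin on the table under the middle bay, x from open front to back. Three bays side by side 84 mm apart, walls from x = -25 mm; behind them a housing x 50 to 85, y -131 to 131, 70 mm high; at its +y side a control panel with the dial, x -25 to 85, y 131 to 241, 50 mm high.
- bay0 (a point): The dryer's right (-y) bay: where a tray's origin lies when fully home (blossom end against the back wall). x points into the bay, z up; on the table (bays have no floor). Inside 74 mm wide, 46 high, clear roof up to 51. Walls (10 mm, round noses) and roof start 15 mm on the -x side of this point, back wall 60 mm on the +x side; the fin stays outside.
- bay1 (a point): The dryer's middle bay: where a tray's origin lies when fully home (blossom end against the back wall). x points into the bay, z up; on the table (bays have no floor). Inside 74 mm wide, 46 high, clear roof up to 51. Walls (10 mm, round noses) and roof start 15 mm on the -x side of this point, back wall 60 mm on the +x side; the fin stays outside.
- bay2 (a point): The dryer's left (+y) bay: where a tray's origin lies when fully home (blossom end against the back wall). x points into the bay, z up; on the table (bays have no floor). Inside 74 mm wide, 46 high, clear roof up to 51. Walls (10 mm, round noses) and roof start 15 mm on the -x side of this point, back wall 60 mm on the +x side; the fin stays outside.
- dial (a joint): Angle of the dryer's selector dial, rad: 0 = off, grows clockwise seen from above. Detents every 0.698 (40 degrees): off (small black dot), then the three coloured dots at 0.698, 1.396, 2.094; stops at -0.15 and 2.24. About 0.07 N m turns it past a detent; let go, it falls into the nearest one.
- dial_grip (a point): On the dial's vertical axis, at the height to grip, 86 mm above the table. Black dial: disc of 56 mm diameter, its top 61 mm above the table, and on it a grip bar 54 mm long, 14 thick, top 95 mm above the table. Turns with the dial: x along the bar, white pointer line on its -x end.
- dial_tip (a point): Point that turns with the dial, 44 mm out from its axis where the white pointer line points: it lies over a dot when the dial is set to that dot.
- mark_blue: Blue dot of 16 mm diameter on the dryer's control panel, at one of the three dial positions (they change places from start to start), 44 mm from the dial's axis; 50 mm above the table.
- mark_yellow: Yellow dot of 16 mm diameter on the dryer's control panel, at one of the three dial positions (they change places from start to start), 44 mm from the dial's axis; 50 mm above the table.
- mark_red: Red dot of 16 mm diameter on the dryer's control panel, at one of the three dial positions (they change places from start to start), 44 mm from the dial's axis; 50 mm above the table.
- tray_a: Wooden tray with a fixed five-petal blossom; may be absent. Plate 120 x 70 x 8 mm, origin at the centre of its underside. Brass grip fin on it centred at x = -46 mm: 26 along x, 12 thick along y, top at z = 58. Blossom (disc 52 mm wide, top at z = 20) at x = +18; the +x end goes into the bay first. 0.15 to 0.23 kg, centre of mass about 18 mm from the origin towards the fin.
- tray_b: Wooden tray with a fixed four-petal blossom; may be absent. Plate 120 x 70 x 8 mm, origin at the centre of its underside. Brass grip fin on it centred at x = -46 mm: 26 along x, 12 thick along y, top at z = 58. Blossom (disc 52 mm wide, top at z = 20) at x = +18; the +x end goes into the bay first. 0.15 to 0.23 kg, centre of mass about 18 mm from the origin towards the fin.
- tray_c: Wooden tray with a fixed two-petal blossom; may be absent. Plate 120 x 70 x 8 mm, origin at the centre of its underside. Brass grip fin on it centred at x = -46 mm: 26 along x, 12 thick along y, top at z = 58. Blossom (disc 52 mm wide, top at z = 20) at x = +18; the +x end goes into the bay first. 0.15 to 0.23 kg, centre of mass about 18 mm from the origin towards the fin.
- cutter_a: White plunger cutter standing upright; may be absent. Foot disc 56 mm diameter, 20 mm high; thin stem; round cap 24 mm diameter from 45 to 80 mm above the underside, to grip. Origin at the centre of its underside, z up. 70 g.
- cutter_b: White plunger cutter standing upright; may be absent. Foot disc 56 mm diameter, 20 mm high; thin stem; round cap 24 mm diameter from 45 to 80 mm above the underside, to grip. Origin at the centre of its underside, z up. 70 g.
- cutter_c: White plunger cutter standing upright; may be absent. Foot disc 56 mm diameter, 20 mm high; thin stem; round cap 24 mm diameter from 45 to 80 mm above the underside, to grip. Origin at the centre of its underside, z up. 70 g.
- bin: Clear plastic open box fixed to the table, 190 mm along its x, 140 mm along its y, 45 mm high, walls 4 mm, floor 4 mm thick. Origin at the centre of its underside.
- glue: White glue bottle with a blue cap, 40 mm diameter, 120 mm tall, upright. A bystander, leave alone; origin at its underside.
- spatula: Wooden-handled spatula, 170 mm long along its x, lying flat. A bystander, leave alone; origin at its underside.
- brush: Brush with a wooden handle, 180 mm long along its x, lying flat. A bystander, leave alone; origin at its underside.
- bowl: Blue bowl, 80 mm diameter, 40 mm high. A bystander, leave alone; origin at its underside.
- jar: Clear jar, 60 mm diameter, 70 mm high. A bystander, leave alone; origin at its underside.
- sponge: Yellow sponge 70 x 50 x 25 mm. A bystander, leave alone; origin at its underside.

How it is judged:
On the way, in this order (a step that is already met when the one before it is completed fails the run):
1. every cutter stands upright in the clear box (x of cutter_a in the frame of bin between -0.085 and 0.085 m and y of cutter_a in the frame of bin between -0.06 and 0.06 m and z of each of cutter_a, cutter_b, cutter_c in the frame of bin below 0.015 m and angle between each of cutter_a, cutter_b, cutter_c's own z axis and vertical below 0.2 rad and x of cutter_b in the frame of bin between -0.085 and 0.085 m and y of cutter_b in the frame of bin between -0.06 and 0.06 m and x of cutter_c in the frame of bin between -0.085 and 0.085 m and y of cutter_c in the frame of bin between -0.06 and 0.06 m), for 0.2 s.
2. every tray is fully home in a bay (((x of tray_a in the frame of bay0 between -0.006 and 0.006 m and y of tray_a in the frame of bay0 between -0.006 and 0.006 m and z of tray_a in the frame of bay0 below 0.006 m and angle between the x axis of tray_a and the x axis of bay0, either way round below 0.09 rad and angle between tray_a's own z axis and vertical below 0.1 rad) or (x of tray_a in the frame of bay1 between -0.006 and 0.006 m and y of tray_a in the frame of bay1 between -0.006 and 0.006 m and z of tray_a in the frame of bay1 below 0.006 m and angle between the x axis of tray_a and the x axis of bay1, either way round below 0.09 rad and angle between tray_a's own z axis and vertical below 0.1 rad) or (x of tray_a in the frame of bay2 between -0.006 and 0.006 m and y of tray_a in the frame of bay2 between -0.006 and 0.006 m and z of tray_a in the frame of bay2 below 0.006 m and angle between the x axis of tray_a and the x axis of bay2, either way round below 0.09 rad and angle between tray_a's own z axis and vertical below 0.1 rad)) and ((x of tray_b in the frame of bay0 between -0.006 and 0.006 m and y of tray_b in the frame of bay0 between -0.006 and 0.006 m and z of tray_b in the frame of bay0 below 0.006 m and angle between the x axis of tray_b and the x axis of bay0, either way round below 0.09 rad and angle between tray_b's own z axis and vertical below 0.1 rad) or (x of tray_b in the frame of bay1 between -0.006 and 0.006 m and y of tray_b in the frame of bay1 between -0.006 and 0.006 m and z of tray_b in the frame of bay1 below 0.006 m and angle between the x axis of tray_b and the x axis of bay1, either way round below 0.09 rad and angle between tray_b's own z axis and vertical below 0.1 rad) or (x of tray_b in the frame of bay2 between -0.006 and 0.006 m and y of tray_b in the frame of bay2 between -0.006 and 0.006 m and z of tray_b in the frame of bay2 below 0.006 m and angle between the x axis of tray_b and the x axis of bay2, either way round below 0.09 rad and angle between tray_b's own z axis and vertical below 0.1 rad)) and ((x of tray_c in the frame of bay0 between -0.006 and 0.006 m and y of tray_c in the frame of bay0 between -0.006 and 0.006 m and z of tray_c in the frame of bay0 below 0.006 m and angle between the x axis of tray_c and the x axis of bay0, either way round below 0.09 rad and angle between tray_c's own z axis and vertical below 0.1 rad) or (x of tray_c in the frame of bay1 between -0.006 and 0.006 m and y of tray_c in the frame of bay1 between -0.006 and 0.006 m and z of tray_c in the frame of bay1 below 0.006 m and angle between the x axis of tray_c and the x axis of bay1, either way round below 0.09 rad and angle between tray_c's own z axis and vertical below 0.1 rad) or (x of tray_c in the frame of bay2 between -0.006 and 0.006 m and y of tray_c in the frame of bay2 between -0.006 and 0.006 m and z of tray_c in the frame of bay2 below 0.006 m and angle between the x axis of tray_c and the x axis of bay2, either way round below 0.09 rad and angle between tray_c's own z axis and vertical below 0.1 rad))), for 0.2 s.
3. the dial's pointer is at the blue dot (horizontal distance between dial_tip and mark_blue below 0.008 m), for 0.2 s.
At the end, for the whole second after the job is handed in: Every cutter present is upright on the clear box's floor; every tray present is home in a bay (origin within 6 mm of the bay's point in x, y and z, turned under 0.09 rad); the dial's tip point is within 8 mm of the blue dot's centre seen from above; all at rest (all of step 1 and all of step 2 and horizontal distance between dial_tip and mark_blue below 0.008 m and linear speed of each of tray_a, tray_b, tray_c, cutter_a, cutter_b, cutter_c below 0.02 m/s and velocity of joint dial between -0.1 and 0.1 rad/s); the robot touches nothing.
It fails at once if a bystander is shifted by more than 40 mm (distance of any of glue, spatula, brush, bowl, jar, sponge from where it was at the start of the episode above 0.04 m).
Of tray_a, tray_b, tray_c only 2 to 3 are there at a start; the rules pass over those that are not, and their reading is None.
Of cutter_a, cutter_b, cutter_c only 2 to 3 are there at a start; the rules pass over those that are not, and their reading is None.
At some moment in a run one of cutter_a, cutter_b, cutter_c, tray_a, tray_b, tray_c may be knocked a few centimetres aside while the robot is not near it.
Once in a run the grip may slacken for a moment while it holds something.
It also fails if it takes over 210 s, if anything falls off the work surface, if the arm or the gripper's body presses on something with over 40 N, if the wrist force passes 120 N, or if a joint passes its speed limit or range.

## Working session

There is one attempt and no reset: what is moved stays moved. The work goes in short steps, Python scripts to look and compute and a shell command to move; the robot and the scene stay as the last step left them, time stands still between calls to the robot, and variables do not carry over. Pictures are saved under pics/ and viewed, at most 14 in all, crops included, and the job is handed in when it is done.

```bash
mkdir -p pics; python3 - <<'E'
from cell import *
import cv2
s=observe();print(s)
for n in("top","scene"):
    c=read_camera(n);cv2.imwrite(f"pics/{n}0.png",c["image"]);print({k:v for k,v in c.items() if k!="image"})
E
```

```text
{'time': 0.0, 'qpos': array([-1.35200897,  0.39917299,  0.04501965,  1.53788365, -0.01867224,
        1.20686009, -0.05070609]), 'joint_vel': array([ 0.00017981, -0.00058005,  0.00010961, -0.00141096,  0.00145036,
        0.0001985 , -0.00013179]), 'joint_efforts': array([ 4.44814259e-04, -4.75116777e+01,  1.36498723e+00, -2.54225099e+01,
        1.16612844e-02,  9.44617786e-03,  4.23588034e-06]), 'eef_pos': array([0.20288709, 0.61686919, 0.23027383]), 'ee_rot': array([ 1.58162185e-01,  9.87412689e-01, -9.48736015e-04, -7.49666675e-05]), 'ft_force': array([ 1.02524292, -0.52119219,  0.73613245]), 'ft_torque': array([-0.0030031 ,  0.00573787, -0.02648529]), 'grip_force': 0.0, 'opening': 0.08522980295875349}
{'fx': 462.61559297589713, 'fy': 462.61559297589713, 'cx': 276.0843004629451, 'cy': 216.2415292355124, 'k1': 0.006651587926311793, 'eye': array([ 0.35295266, -0.00865984,  1.29803391]), 'attitude': array([ 0.04135447, -0.0472285 , -0.69754183,  0.71378895])}
{'fx': 401.0900831568154, 'fy': 401.0900831568154, 'cx': 281.1653177023002, 'cy': 207.40774256627006, 'k1': -0.0821086084099759, 'eye': array([ 0.88311538, -0.49256156,  0.86151525]), 'attitude': array([0.3120058 , 0.10311994, 0.30249168, 0.8947164 ])}
```

View pics/top0.png

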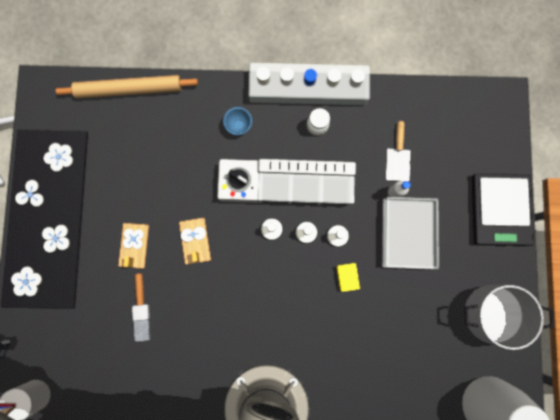

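View pics/scene0.png

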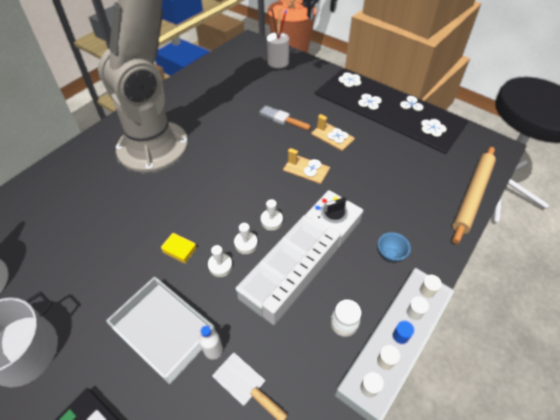

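```bash
cat > h.py <<'E'
from cell import *
import cv2, numpy as np
from scipy.spatial.transform import Rotation as R
def cam(n):
    s=observe(); c=read_camera(n)
    if n=="wrist":
        T=np.eye(4);T[:3,:3]=R.from_quat(s["ee_rot"]).as_matrix();T[:3,3]=s["eef_pos"];c["T"]=T@c["hand_eye"]
    else:
        T=np.eye(4);T[:3,:3]=R.from_quat(c["attitude"]).as_matrix();T[:3,3]=c["eye"];c["T"]=T
    return c
def K(c):
    return np.array([[c["fx"],0,c["cx"]],[0,c["fy"],c["cy"]],[0,0,1.]]),np.array([c["k1"],0,0,0.])
def proj(c,P):
    P=np.atleast_2d(P); q=(P-c["T"][:3,3])@c["T"][:3,:3]; q=q*[1,-1,-1]
    k,d=K(c); return cv2.projectPoints(q,np.zeros(3),np.zeros(3),k,d)[0][:,0]
def unproj(c,uv,z=0.):
    k,d=K(c); n=cv2.undistortPoints(np.array(uv,float).reshape(-1,1,2),k,d)[:,0]
    r=np.c_[n[:,0],-n[:,1],-np.ones(len(n))]@c["T"][:3,:3].T; e=c["T"][:3,3]
    return e+r*((np.broadcast_to(z,len(n))-e[2])/r[:,2])[:,None]
def grab(n,f,crop=None,scale=1):
    c=cam(n); im=c["image"]
    if crop: im=im[crop[1]:crop[3],crop[0]:crop[2]]
    cv2.imwrite(f"pics/{f}.png",cv2.resize(im,None,fx=scale,fy=scale,interpolation=cv2.INTER_CUBIC)); return c
def delta(pos,R1):
    """shift/turn in tool axes, as fractions, from current pose to pos, rotation R1"""
    s=observe(); R0=R.from_quat(s["ee_rot"])
    return R0.inv().apply(np.array(pos)-s["eef_pos"])/.5,(R0.inv()*R1).as_rotvec()/np.pi
def down(yaw): # tool x at angle yaw in world, pointing down
    c,s=np.cos(yaw),np.sin(yaw)
    return R.from_matrix(np.array([[c,s,0],[s,-c,0],[0,0,-1]]))
E
python3 - <<'E'
from h import *
np.set_printoptions(precision=3,suppress=True)
s=observe();print(R.from_quat(s["ee_rot"]).as_matrix())
for n in("top","scene"):
    c=cam(n);print(n,proj(c,[[0,0,0],s["eef_pos"],[.5,0,0],[.5,.3,0]]))
    if n=="top":
        cv2.imwrite("pics/topz.png",cv2.resize(c["image"][140:290,110:460],None,fx=2.28,fy=2.28,interpolation=cv2.INTER_CUBIC))
c=grab("wrist","w0");print(c["T"],c["fx"],c["hand_eye"])
E
```

```text
[[-0.95   0.312 -0.   ]
 [ 0.312  0.95  -0.002]
 [-0.    -0.002 -1.   ]]
top [[265.211 406.938]
 [-10.124 336.041]
 [269.712 221.943]
 [163.266 219.458]]
scene [[151.572 146.121]
 [319.915  18.792]
 [277.32  224.576]
 [337.786 160.793]]
[[ 0.313 -0.917 -0.247  0.141]
 [ 0.95   0.301  0.082  0.638]
 [-0.001 -0.26   0.966  0.374]
 [ 0.     0.     0.     1.   ]] 295.3957930035422 [[-0.     0.966  0.26   0.065]
 [ 1.     0.     0.     0.   ]
 [ 0.     0.26  -0.966 -0.143]
 [ 0.     0.     0.     1.   ]]
```

View pics/topz.png

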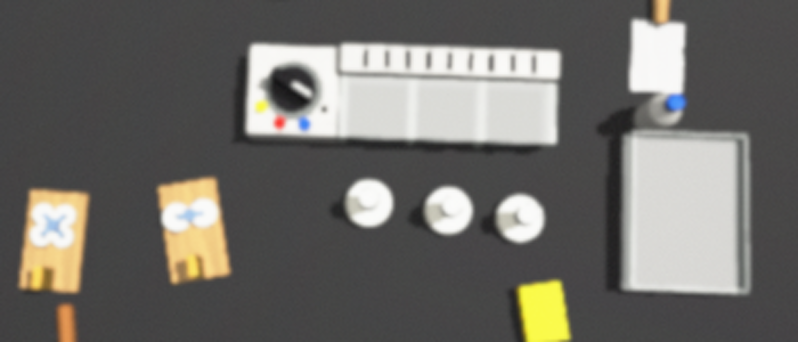

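View pics/w0.png

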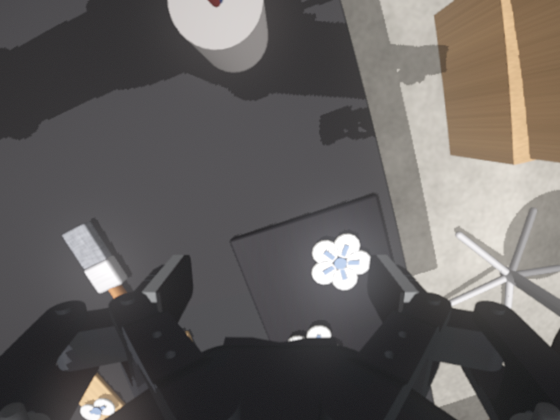

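```bash
cat > m0.py <<'E'
from h import *
from scipy.optimize import least_squares
np.set_printoptions(precision=4,suppress=True)
c=cam("top")
f=lambda a:(np.array(a,float).reshape(-1,2)+.5)/2.28-.5+[110,140]
def fit(P,uv,x0):
    P=np.array(P,float)
    def w(x): cs,sn=np.cos(x[2]),np.sin(x[2]); return np.c_[x[0]+P[:,0]*cs-P[:,1]*sn,x[1]+P[:,0]*sn+P[:,1]*cs,P[:,2]]
    r=least_squares(lambda x:(proj(c,w(x))-uv).ravel(),x0); return r.x,np.abs(r.fun).max()
print("dryer",fit([[.085,.131,.07],[.085,-.131,.07],[-.025,.131,.05],[-.025,-.131,.051],[.085,.241,.05],[-.025,.241,.05]],f([[341,44],[560,52],[340,136],[556,144],[250,44],[246,136]]),[.55,0,0]))
print("cut",unproj(c,f([[370,197],[449,206],[521,214]]),.08))
print("cut foot",unproj(c,f([[369,203],[448,211],[520,219]]),.02))
print("bin",fit([[.07,.095,.045],[.07,-.095,.045],[-.07,.095,.045],[-.07,-.095,.045]],f([[748,134],[748,134],[624,291],[747,292]]),[.4,-.4,0])) if 0 else None
print("bin rim",unproj(c,f([[626,134],[748,134],[624,291],[748,292]]),.045))
print("fin top b,c",unproj(c,f([[41,278],[190,267]]),.058),"blossom",unproj(c,f([[53,225],[191,216]]),.02))
Pt=[[.06,.035,.008],[.06,-.035,.008],[-.06,.035,.008],[-.06,-.035,.008]]
print("b",fit(Pt,f([[31,190],[88,193],[19,290],[79,292]]),[.5,.6,0]));print("c",fit(Pt,f([[159,186],[216,178],[171,283],[230,274]]),[.5,.5,0]))
print("glue,sponge,brush handle end",unproj(c,f([[675,102],[545,315],[66,306]]),[.12,.025,.01]))
E
python3 m0.py
```

```text
dryer (array([ 0.5776, -0.0982, -0.0087]), np.float64(0.8295512995225636))
cut [[ 0.48   -0.0069  0.08  ]
 [ 0.4716 -0.0987  0.08  ]
 [ 0.4642 -0.1824  0.08  ]]
cut foot [[ 0.4788 -0.0057  0.02  ]
 [ 0.4713 -0.102   0.02  ]
 [ 0.4636 -0.1898  0.02  ]]
bin rim [[ 0.5672 -0.3135  0.045 ]
 [ 0.5707 -0.4609  0.045 ]
 [ 0.3789 -0.3099  0.045 ]
 [ 0.3811 -0.4568  0.045 ]]
fin top b,c [[0.3784 0.3744 0.058 ]
 [0.395  0.2017 0.058 ]] blossom [[0.4432 0.3757 0.02  ]
 [0.458  0.2097 0.02  ]]
b (array([ 0.4246,  0.3766, -0.038 ]), np.float64(0.640589144492111))
c (array([0.4419, 0.2074, 0.1756]), np.float64(0.41838989523438386))
glue,sponge,brush handle end [[ 0.5926 -0.3514  0.12  ]
 [ 0.3486 -0.2197  0.025 ]
 [ 0.3464  0.3571  0.01  ]]
```

```bash
python3 -c "
from h import *
print(delta([.45,.3,.3],down(np.pi)))"
```

```text
(array([-0.66746073, -0.44861452, -0.13774989]), array([-1.82042394e-04, -1.42500854e-05, -1.01130951e-01]))
```

```bash
python3 -m crank '[{"dp":[-0.667,-0.449,-0.138],"rotation":[0,0,-0.1011]},{"dp":[-0.667,-0.449,-0.138],"rotation":[0,0,-0.1011]},{"dp":[-0.667,-0.449,-0.138],"rotation":[0,0,-0.1011]},{"dp":[-0.667,-0.449,-0.138],"rotation":[0,0,-0.1011]},{"dp":[-0.667,-0.449,-0.138],"rotation":[0,0,-0.1011]},{"dp":[-0.667,-0.449,-0.138],"rotation":[0,0,-0.1011]},{"dp":[-0.667,-0.449,-0.138],"rotation":[0,0,-0.1011]},{"dp":[-0.667,-0.449,-0.138],"rotation":[0,0,-0.1011]},{"dp":[-0.667,-0.449,-0.138],"rotation":[0,0,-0.1011]},{"dp":[-0.667,-0.449,-0.138],"rotation":[0,0,-0.1011]},{"dp":[-0.667,-0.449,-0.138],"rotation":[0,0,-0.1011]},{"dp":[-0.667,-0.449,-0.138],"rotation":[0,0,-0.1011]}]' 1
python3 -c "
from h import *
print(delta([.50,-.1,.3],down(np.pi)))"
```

```text
time: 1.3
eef_pos: [0.4514, 0.2979, 0.3009]
ee_rot: [0.003, 1.0, 0.0, 0.001]
ft_force: [-0.4, 1.2, -0.1]
opening: 0.0852
grip_force: 0.0
(array([-0.10174032, -0.79528095,  0.00130737]), array([ 0.00022837,  0.00033278, -0.00178286]))
```

```bash
python3 -m crank '[{"dp":[-0.24,-0.795,0]},{"dp":[-0.24,-0.795,0]},{"dp":[-0.24,-0.795,0]},{"dp":[-0.24,-0.795,0]},{"dp":[-0.24,-0.795,0]},{"dp":[-0.24,-0.795,0]},{"dp":[-0.24,-0.795,0]},{"dp":[-0.24,-0.795,0]},{"dp":[-0.24,-0.795,0]},{"dp":[-0.24,-0.795,0]},{"dp":[-0.24,-0.795,0]},{"dp":[-0.24,-0.795,0]}]' 1
python3 -m crank '[{"dp":[0,0,0]},{"dp":[0,0,0]},{"dp":[0,0,0]}]'
python3 -c "
from h import *
grab('wrist','w1')"
```

```text
invalid input at $[0]: expected keys dp, rotation
invalid input at $[0]: expected keys dp, rotation
```

View pics/w1.png

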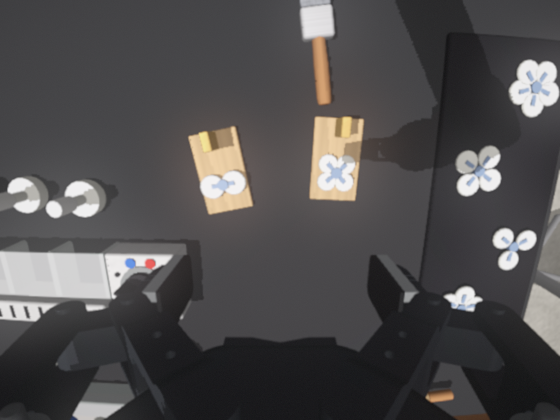

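```bash
python3 -m crank '[{"dp":[-0.24,-0.795,0],"rotation":[0,0,0]},{"dp":[-0.24,-0.795,0],"rotation":[0,0,0]},{"dp":[-0.24,-0.795,0],"rotation":[0,0,0]},{"dp":[-0.24,-0.795,0],"rotation":[0,0,0]},{"dp":[-0.24,-0.795,0],"rotation":[0,0,0]},{"dp":[-0.24,-0.795,0],"rotation":[0,0,0]},{"dp":[-0.24,-0.795,0],"rotation":[0,0,0]},{"dp":[-0.24,-0.795,0],"rotation":[0,0,0]},{"dp":[-0.24,-0.795,0],"rotation":[0,0,0]},{"dp":[-0.24,-0.795,0],"rotation":[0,0,0]},{"dp":[-0.24,-0.795,0],"rotation":[0,0,0]},{"dp":[-0.24,-0.795,0],"rotation":[0,0,0]}]' 1
python3 -m crank '[{"dp":[0,0,0],"rotation":[0,0,0]},{"dp":[0,0,0],"rotation":[0,0,0]}]'
python3 -c "
from h import *
c=grab('wrist','w2');import pickle;pickle.dump(c,open('w2.pkl','wb'))"
```

```text
time: 2.35
eef_pos: [0.5698, -0.0983, 0.2996]
ee_rot: [0.001, 1.0, -0.0, -0.001]
ft_force: [0.6, 1.6, -1.5]
opening: 0.0852
grip_force: 0.0
time: 2.52
eef_pos: [0.5699, -0.0941, 0.2998]
ee_rot: [-0.002, 1.0, 0.001, -0.0]
ft_force: [0.4, 0.3, 0.1]
opening: 0.0852
grip_force: 0.0
```

View pics/w2.png

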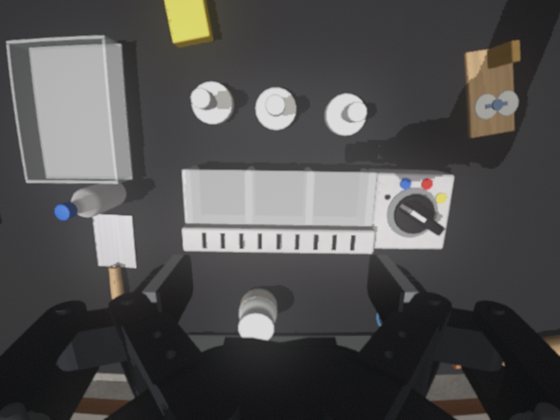

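```bash
cat >> h.py <<'E'
from scipy.optimize import least_squares
np.set_printoptions(precision=4,suppress=True)
def fit(c,P,uv,x0):
    P=np.array(P,float)
    def w(x): cs,sn=np.cos(x[2]),np.sin(x[2]); return np.c_[x[0]+P[:,0]*cs-P[:,1]*sn,x[1]+P[:,0]*sn+P[:,1]*cs,P[:,2]]
    r=least_squares(lambda x:(proj(c,w(x))-uv).ravel(),x0); return r.x,r.fun.reshape(-1,2).round(1).tolist()
E
python3 - <<'E'
from h import *
import pickle
c=pickle.load(open('w2.pkl','rb'))
print(fit(c,[[.05,-.131,.07],[.05,.131,.07],[.085,-.131,.07],[.085,.131,.07],[-.025,-.131,.051],[-.025,.241,.05],[.085,.241,.05]],np.array([[183,229],[374,230],[183,252],[374,253],[183,170],[452,176],[444,248]]),[.57,-.1,0]))
print(unproj(c,[[201,97],[276,103],[357,111],[213,103],[275,109],[346,115]],[.08]*3+[.02]*3))
print(fit(c,[[-.095,-.07,.045],[-.095,.07,.045],[.095,.07,.045],[.095,-.07,.045]],np.array([[9,40],[106,37],[132,182],[25,183]]),[.47,-.38,0]))
E
```

```text
(array([ 0.5812, -0.0948, -0.0067]), [[-2.2, -0.7], [2.2, 0.3], [-0.1, 0.5], [-0.4, 1.4], [-1.7, 0.5], [3.3, -1.9], [-0.9, 1.0]])
[[ 0.4654 -0.1865  0.08  ]
 [ 0.4723 -0.0988  0.08  ]
 [ 0.4803 -0.0031  0.08  ]
 [ 0.4668 -0.1855  0.02  ]
 [ 0.4748 -0.1008  0.02  ]
 [ 0.4818 -0.0029  0.02  ]]
(array([ 0.4781, -0.3804,  0.0011]), [[0.3, 1.5], [2.1, -2.9], [-8.2, 0.9], [6.3, 0.5]])
```

```bash
python3 -m crank '[{"dp":[0.208,-0.184,0.3],"rotation":[0,0,0]},{"dp":[0.208,-0.184,0.3],"rotation":[0,0,0]},{"dp":[0.208,-0.184,0.3],"rotation":[0,0,0]},{"dp":[0.208,-0.184,0.3],"rotation":[0,0,0]},{"dp":[0.208,-0.184,0.3],"rotation":[0,0,0]},{"dp":[0.208,-0.184,0.3],"rotation":[0,0,0]},{"dp":[0.208,-0.184,0.3],"rotation":[0,0,0]},{"dp":[0.208,-0.184,0.3],"rotation":[0,0,0]},{"dp":[0.208,-0.184,0.3],"rotation":[0,0,0]}]' 1
python3 - <<'E'
from h import *
for i in range(4):
    s=observe();print(s["eef_pos"],s["ee_rot"]);c=cam("wrist")
cv2.imwrite("pics/w3.png",c["image"])
print(proj(c,[[.466,-.186,.08],[.466,-.186,.02]]))
print(delta([.466,-.186,.047],down(np.pi)))
E
```

```text
time: 3.32
eef_pos: [0.4681, -0.1881, 0.1516]
ee_rot: [-0.002, 1.0, -0.0, 0.002]
ft_force: [-0.3, -0.8, 0.1]
opening: 0.0854
grip_force: 0.0
[ 0.4681 -0.1881  0.1516] [-0.0016  1.     -0.      0.0016]
[ 0.468  -0.1882  0.1516] [-0.0016  1.     -0.0001  0.0016]
[ 0.4677 -0.1885  0.1515] [-0.0014  1.     -0.0001  0.0014]
[ 0.4673 -0.1886  0.1512] [-0.0012  1.     -0.0001  0.0012]
[[283.4592 217.8119]
 [282.7196 199.83  ]]
(array([0.0024, 0.0057, 0.2081]), array([-0.    ,  0.0006,  0.0006]))
```

View pics/w3.png

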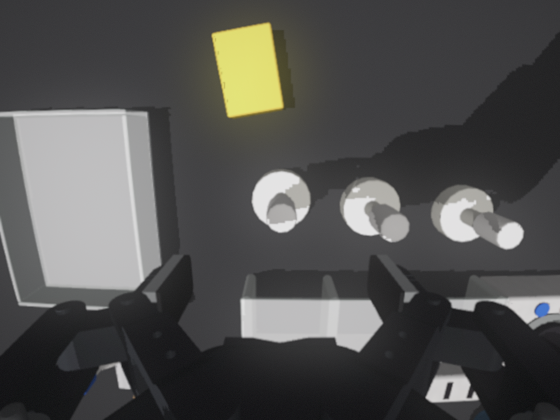

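```bash
python3 -m crank '[{"dp":[0.002,0.004,0.1],"rotation":[0,0,0]},{"dp":[0.002,0.004,0.208],"rotation":[0,0,0]},{"dp":[0.002,0.004,0.208],"rotation":[0,0,0]},{"dp":[0.002,0.004,0.208],"rotation":[0,0,0]},{"dp":[0.002,0.004,0.208],"rotation":[0,0,0]}]' 1
python3 -m crank '[{"dp":[0,0,0],"rotation":[0,0,0]},{"dp":[0,0,0],"rotation":[0,0,0]},{"dp":[0,0,0],"rotation":[0,0,0]},{"dp":[0,0,0],"rotation":[0,0,0]},{"dp":[0,0,0],"rotation":[0,0,0]},{"dp":[0,0,0],"rotation":[0,0,0]},{"dp":[0,0,0],"rotation":[0,0,0]},{"dp":[0,0,0],"rotation":[0,0,0]},{"dp":[0,0,0],"rotation":[0,0,0]}]' -1
python3 -m crank '[{"dp":[0,0,-0.08],"rotation":[0,0,0]},{"dp":[0,0,-0.16],"rotation":[0,0,0]},{"dp":[0,0,-0.24],"rotation":[0,0,0]},{"dp":[0,0,-0.24],"rotation":[0,0,0]},{"dp":[0,0,-0.24],"rotation":[0,0,0]}]'
python3 -c "
from h import *
c=cam('wrist');cv2.imwrite('pics/w4.png',c['image'])
print(delta([.415,-.383,.2],down(np.pi)))"
```

```text
time: 3.93
eef_pos: [0.4646, -0.1873, 0.046]
ee_rot: [-0.0, 1.0, 0.0, -0.001]
ft_force: [0.2, -0.6, 1.2]
opening: 0.0853
grip_force: 0.0
time: 4.68
eef_pos: [0.4656, -0.1878, 0.0473]
ee_rot: [0.0, 1.0, -0.0, 0.001]
ft_force: [-1.7, 0.8, 6.1]
opening: 0.0226
grip_force: 58.6
time: 5.1
eef_pos: [0.4663, -0.1879, 0.1686]
ee_rot: [0.0, 1.0, -0.0, 0.003]
ft_force: [-0.6, -0.6, -1.7]
opening: 0.0223
grip_force: 58.9
(array([ 0.0996, -0.3915, -0.0669]), array([0.0002, 0.0004, 0.0001]))
```

View pics/w4.png

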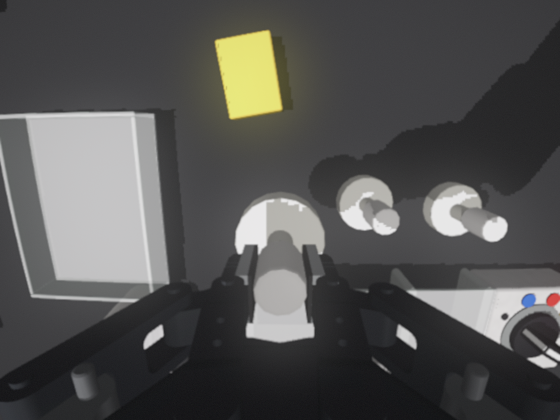

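```bash
python3 -m crank '[{"dp":[0.1,-0.39,-0.06],"rotation":[0,0,0]},{"dp":[0.1,-0.39,-0.06],"rotation":[0,0,0]},{"dp":[0.1,-0.39,-0.06],"rotation":[0,0,0]},{"dp":[0.1,-0.39,-0.06],"rotation":[0,0,0]},{"dp":[0.1,-0.39,-0.06],"rotation":[0,0,0]},{"dp":[0.1,-0.39,-0.06],"rotation":[0,0,0]},{"dp":[0.1,-0.39,-0.06],"rotation":[0,0,0]},{"dp":[0.1,-0.39,-0.06],"rotation":[0,0,0]}]'
python3 -c "
from h import *
c=cam('wrist');cv2.imwrite('pics/w5.png',c['image'])
print(delta([.415,-.383,.053],down(np.pi)))"
```

```text
time: 5.82
eef_pos: [0.414, -0.3811, 0.1942]
ee_rot: [0.0, 1.0, 0.001, -0.002]
ft_force: [-0.7, 1.1, -0.2]
opening: 0.0226
grip_force: 59.2
(array([-0.0016, -0.0061,  0.2828]), array([ 0.001 , -0.0008,  0.0004]))
```

View pics/w5.png

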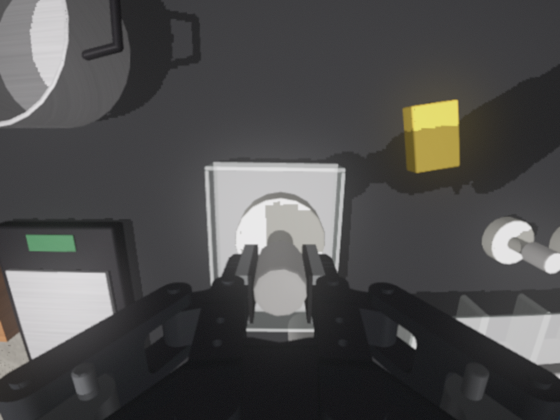

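```bash
python3 - <<'E'
from h import *
c=cam('wrist');print(unproj(c,[[207,168],[344,168]],.045))
E
python3 -m crank '[{"dp":[0,-0.004,0.08],"rotation":[0,0,0]},{"dp":[0,-0.004,0.16],"rotation":[0,0,0]},{"dp":[0,-0.004,0.23],"rotation":[0,0,0]},{"dp":[0,-0.004,0.26],"rotation":[0,0,0]},{"dp":[0,-0.004,0.282],"rotation":[0,0,0]},{"dp":[0,-0.004,0.282],"rotation":[0,0,0]},{"dp":[0,-0.004,0.282],"rotation":[0,0,0]},{"dp":[0,-0.004,0.282],"rotation":[0,0,0]}]'
python3 -m crank '[{"dp":[0,0,0],"rotation":[0,0,0]},{"dp":[0,0,0],"rotation":[0,0,0]},{"dp":[0,0,0],"rotation":[0,0,0]},{"dp":[0,0,0],"rotation":[0,0,0]},{"dp":[0,0,-0.04],"rotation":[0,0,0]},{"dp":[0,0,-0.12],"rotation":[0,0,0]},{"dp":[0,0,-0.2],"rotation":[0,0,0]},{"dp":[0,0,-0.3],"rotation":[0,0,0]},{"dp":[0,0,-0.3],"rotation":[0,0,0]},{"dp":[0,0,-0.3],"rotation":[0,0,0]}]' 1
python3 - <<'E'
from h import *
print(delta([.4735,-.100,.16],down(np.pi)))
E
```

```text
[[ 0.3843 -0.4524  0.045 ]
 [ 0.3842 -0.3163  0.045 ]]
time: 6.58
eef_pos: [0.4157, -0.3848, 0.0565]
ee_rot: [-0.0, 1.0, -0.001, 0.001]
ft_force: [0.5, -0.6, 0.1]
opening: 0.0222
grip_force: 59.2
time: 7.42
eef_pos: [0.4165, -0.3865, 0.2093]
ee_rot: [0.0, 1.0, -0.002, 0.004]
ft_force: [0.0, -0.1, -0.2]
opening: 0.0858
grip_force: 0.0
(array([-0.1132,  0.5734,  0.097 ]), array([-0.0014,  0.0023, -0.0001]))
```

```bash
cat >> h.py <<'E'
def cutmask(c,x,y,z0=0):
    m=np.zeros(c["image"].shape[:2],np.uint8); a=np.linspace(0,2*np.pi,40)
    for r,zs in((.028,(0,.02)),(.012,(.045,.08))):
        P=np.vstack([np.c_[x+r*np.cos(a),y+r*np.sin(a),0*a+z+z0] for z in zs])
        cv2.fillConvexPoly(m,cv2.convexHull(proj(c,P).astype(np.int32)),1)
    return m
def findcut(c,x0,y0,z0=0,thr=110,span=.05):
    im=c["image"].astype(int); w=((im.min(2)>thr)&(im.max(2)-im.min(2)<40)).astype(np.uint8); best=(-1,)
    for st,sp in((.006,span),(.001,.006)):
        bx,by=(x0,y0) if best[0]<0 else best[1:]
        for dx in np.arange(-sp,sp+1e-9,st):
            for dy in np.arange(-sp,sp+1e-9,st):
                m=cutmask(c,bx+dx,by+dy,z0); sel=cv2.dilate(m,np.ones((9,9),np.uint8))>0
                s=(m&w).sum()/((m|w)&sel).sum()
                if s>best[0]: best=(s,bx+dx,by+dy)
    return best
E
python3 -m crank '[{"dp":[-0.113,0.573,0.097],"rotation":[0,0,0]},{"dp":[-0.113,0.573,0.097],"rotation":[0,0,0]},{"dp":[-0.113,0.573,0.097],"rotation":[0,0,0]},{"dp":[-0.113,0.573,0.097],"rotation":[0,0,0]},{"dp":[-0.113,0.573,0.097],"rotation":[0,0,0]},{"dp":[-0.113,0.573,0.097],"rotation":[0,0,0]},{"dp":[-0.113,0.573,0.097],"rotation":[0,0,0]},{"dp":[-0.113,0.573,0.097],"rotation":[0,0,0]},{"dp":[-0.113,0.573,0.097],"rotation":[0,0,0]},{"dp":[-0.113,0.573,0.097],"rotation":[0,0,0]}]'
python3 - <<'E'
from h import *
c=cam('wrist');cv2.imwrite('pics/w6.png',c['image'])
print(findcut(c,.4735,-.1),findcut(c,.481,-.004))
b=findcut(c,.4735,-.1)
print(observe()["eef_pos"],delta([b[1],b[2],.047],down(np.pi)))
E
```

```text
time: 8.25
eef_pos: [0.4703, -0.0983, 0.1558]
ee_rot: [-0.0, 1.0, -0.0, -0.001]
ft_force: [-0.0, -0.3, 1.5]
opening: 0.0854
grip_force: 0.0
(np.float64(0.9596100278551533), np.float64(0.4755), np.float64(-0.10000000000000002)) (np.float64(0.9494888755261576), np.float64(0.482), np.float64(-0.0020000000000000174))
[ 0.4704 -0.0995  0.1562] (array([-0.0105, -0.0009,  0.2184]), array([-0.0003, -0.0004, -0.0006]))
```

```bash
python3 -m crank '[{"dp":[-0.0105,0,0.1],"rotation":[0,0,0]},{"dp":[-0.0105,0,0.18],"rotation":[0,0,0]},{"dp":[-0.0105,0,0.216],"rotation":[0,0,0]},{"dp":[-0.0105,0,0.216],"rotation":[0,0,0]},{"dp":[-0.0105,0,0.216],"rotation":[0,0,0]}]' 1
python3 -m crank '[{"dp":[0,0,0],"rotation":[0,0,0]},{"dp":[0,0,0],"rotation":[0,0,0]},{"dp":[0,0,0],"rotation":[0,0,0]},{"dp":[0,0,0],"rotation":[0,0,0]},{"dp":[0,0,0],"rotation":[0,0,0]},{"dp":[0,0,0],"rotation":[0,0,0]},{"dp":[0,0,0],"rotation":[0,0,0]},{"dp":[0,0,0],"rotation":[0,0,0]},{"dp":[0,0,0],"rotation":[0,0,0]}]' -1
python3 -m crank '[{"dp":[0,0,-0.08],"rotation":[0,0,0]},{"dp":[0,0,-0.16],"rotation":[0,0,0]},{"dp":[0,0,-0.24],"rotation":[0,0,0]},{"dp":[0,0,-0.3],"rotation":[0,0,0]},{"dp":[0,0,-0.3],"rotation":[0,0,0]}]'
python3 -m crank '[{"dp":[-0.003,-0.6,0],"rotation":[0,0,0]},{"dp":[-0.003,-0.6,0],"rotation":[0,0,0]},{"dp":[-0.003,-0.6,0],"rotation":[0,0,0]},{"dp":[-0.003,-0.6,0],"rotation":[0,0,0]},{"dp":[-0.003,-0.6,0],"rotation":[0,0,0]},{"dp":[-0.003,-0.6,0],"rotation":[0,0,0]},{"dp":[-0.003,-0.6,0],"rotation":[0,0,0]},{"dp":[-0.003,-0.6,0],"rotation":[0,0,0]},{"dp":[-0.003,-0.6,0],"rotation":[0,0,0]},{"dp":[-0.003,-0.6,0],"rotation":[0,0,0]}]'
python3 - <<'E'
from h import *
c=cam('wrist');cv2.imwrite('pics/w7.png',c['image'])
print(findcut(c,.415,-.385,.004),delta([.477,-.4,.054],down(np.pi)))
E
```

```text
time: 8.72
eef_pos: [0.4752, -0.1, 0.0482]
ee_rot: [0.002, 1.0, -0.0, -0.001]
ft_force: [1.2, 0.6, 0.7]
opening: 0.0853
grip_force: 0.0
time: 9.47
eef_pos: [0.4773, -0.098, 0.0496]
ee_rot: [0.0, 1.0, 0.0, 0.001]
ft_force: [-0.7, 0.0, 5.9]
opening: 0.0225
grip_force: 58.9
time: 9.88
eef_pos: [0.4806, -0.0987, 0.2048]
ee_rot: [0.0, 1.0, 0.0, 0.006]
ft_force: [1.3, -1.3, -1.2]
opening: 0.0222
grip_force: 59.1
time: 10.72
eef_pos: [0.4773, -0.3976, 0.1975]
ee_rot: [0.001, 1.0, 0.001, -0.001]
ft_force: [0.6, 0.9, -0.8]
opening: 0.0225
grip_force: 59.2
(np.float64(0.7727415801070192), np.float64(0.409), np.float64(-0.337)) (array([ 0.0016, -0.0081,  0.2873]), array([ 0.0008, -0.0004,  0.0002]))
```

View pics/w7.png

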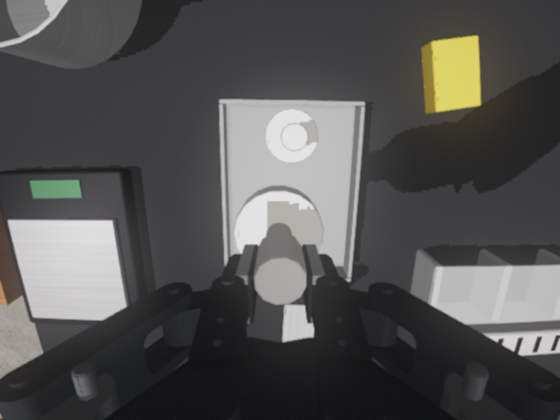

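```bash
python3 -m crank '[{"dp":[0,-0.004,0.08],"rotation":[0,0,0]},{"dp":[0,-0.004,0.16],"rotation":[0,0,0]},{"dp":[0,-0.004,0.23],"rotation":[0,0,0]},{"dp":[0,-0.004,0.26],"rotation":[0,0,0]},{"dp":[0,-0.004,0.284],"rotation":[0,0,0]},{"dp":[0,-0.004,0.284],"rotation":[0,0,0]},{"dp":[0,-0.004,0.284],"rotation":[0,0,0]},{"dp":[0,-0.004,0.284],"rotation":[0,0,0]}]'
python3 -m crank '[{"dp":[0,0,0],"rotation":[0,0,0]},{"dp":[0,0,0],"rotation":[0,0,0]},{"dp":[0,0,0],"rotation":[0,0,0]},{"dp":[0,0,0],"rotation":[0,0,0]},{"dp":[0,0,-0.04],"rotation":[0,0,0]},{"dp":[0,0,-0.12],"rotation":[0,0,0]},{"dp":[0,0,-0.2],"rotation":[0,0,0]},{"dp":[0,0,-0.28],"rotation":[0,0,0]},{"dp":[0,0,-0.28],"rotation":[0,0,0]}]' 1
python3 -m crank '[{"dp":[0,0.79,0],"rotation":[0,0,0]},{"dp":[0,0.79,0],"rotation":[0,0,0]},{"dp":[0,0.79,0],"rotation":[0,0,0]},{"dp":[0,0.79,0],"rotation":[0,0,0]},{"dp":[0,0.79,0.06],"rotation":[0,0,0]},{"dp":[0,0.79,0.06],"rotation":[0,0,0]},{"dp":[0,0.79,0.06],"rotation":[0,0,0]},{"dp":[0,0.79,0.06],"rotation":[0,0,0]},{"dp":[0,0.79,0.06],"rotation":[0,0,0]},{"dp":[0,0.79,0.06],"rotation":[0,0,0]},{"dp":[0,0.79,0.06],"rotation":[0,0,0]},{"dp":[0,0.79,0.06],"rotation":[0,0,0]}]'
python3 - <<'E'
from h import *
c=cam('wrist');cv2.imwrite('pics/w8.png',c['image'])
b=findcut(c,.481,-.004);print(b)
print(observe()["eef_pos"],delta([b[1],b[2],.048],down(np.pi)))
E
```

```text
time: 11.43
eef_pos: [0.4792, -0.3998, 0.0581]
ee_rot: [-0.001, 1.0, -0.0, 0.001]
ft_force: [-0.0, 0.4, -1.3]
opening: 0.0224
grip_force: 59.9
time: 12.18
eef_pos: [0.4812, -0.4043, 0.2058]
ee_rot: [0.0, 1.0, -0.004, 0.006]
ft_force: [0.3, -1.0, 0.7]
opening: 0.0852
grip_force: 0.0
time: 13.18
eef_pos: [0.4779, -0.0037, 0.1667]
ee_rot: [-0.002, 1.0, 0.0, -0.0]
ft_force: [-0.9, 0.6, 0.6]
opening: 0.0854
grip_force: 0.0
(np.float64(0.9640044994375703), np.float64(0.482), np.float64(-0.0030000000000000174))
[ 0.478  -0.0054  0.1669] (array([-0.008 ,  0.0048,  0.2377]), array([-0.0001,  0.0001,  0.0001]))
```

```bash
python3 -m crank '[{"dp":[-0.008,0.004,0.1],"rotation":[0,0,0]},{"dp":[-0.008,0.004,0.18],"rotation":[0,0,0]},{"dp":[-0.008,0.004,0.237],"rotation":[0,0,0]},{"dp":[-0.008,0.004,0.237],"rotation":[0,0,0]},{"dp":[-0.008,0.004,0.237],"rotation":[0,0,0]},{"dp":[-0.008,0.004,0.237],"rotation":[0,0,0]}]' 1
python3 -m crank '[{"dp":[0,0,0],"rotation":[0,0,0]},{"dp":[0,0,0],"rotation":[0,0,0]},{"dp":[0,0,0],"rotation":[0,0,0]},{"dp":[0,0,0],"rotation":[0,0,0]},{"dp":[0,0,0],"rotation":[0,0,0]},{"dp":[0,0,0],"rotation":[0,0,0]},{"dp":[0,0,0],"rotation":[0,0,0]},{"dp":[0,0,0],"rotation":[0,0,0]},{"dp":[0,0,0],"rotation":[0,0,0]}]' -1
python3 -m crank '[{"dp":[0,0,-0.08],"rotation":[0,0,0]},{"dp":[0,0,-0.16],"rotation":[0,0,0]},{"dp":[0,0,-0.24],"rotation":[0,0,0]},{"dp":[0,0,-0.3],"rotation":[0,0,0]},{"dp":[0,0,-0.3],"rotation":[0,0,0]}]'
python3 -m crank '[{"dp":[-0.1,-0.81,0],"rotation":[0,0,0]},{"dp":[-0.1,-0.81,0],"rotation":[0,0,0]},{"dp":[-0.1,-0.81,0],"rotation":[0,0,0]},{"dp":[-0.1,-0.81,0],"rotation":[0,0,0]},{"dp":[-0.1,-0.81,0],"rotation":[0,0,0]},{"dp":[-0.1,-0.81,0],"rotation":[0,0,0]},{"dp":[-0.1,-0.81,0],"rotation":[0,0,0]},{"dp":[-0.1,-0.81,0],"rotation":[0,0,0]},{"dp":[-0.1,-0.81,0],"rotation":[0,0,0]},{"dp":[-0.1,-0.81,0],"rotation":[0,0,0]},{"dp":[-0.1,-0.81,0],"rotation":[0,0,0]},{"dp":[-0.1,-0.81,0],"rotation":[0,0,0]}]'
python3 - <<'E'
from h import *
c=cam('wrist');cv2.imwrite('pics/w9.png',c['image'])
print(observe()["eef_pos"],delta([.534,-.409,.054],down(np.pi)))
E
```

```text
time: 13.73
eef_pos: [0.4836, -0.0044, 0.05]
ee_rot: [0.001, 1.0, -0.0, 0.002]
ft_force: [0.5, -0.3, 0.7]
opening: 0.0854
grip_force: 0.0
time: 14.48
eef_pos: [0.4825, -0.0029, 0.0491]
ee_rot: [0.0, 1.0, 0.0, 0.0]
ft_force: [-1.1, 0.3, 6.9]
opening: 0.0222
grip_force: 58.3
time: 14.9
eef_pos: [0.4863, -0.0029, 0.2043]
ee_rot: [0.0, 1.0, 0.001, 0.006]
ft_force: [1.3, -0.2, -1.1]
opening: 0.0225
grip_force: 59.1
time: 15.9
eef_pos: [0.5302, -0.4103, 0.1968]
ee_rot: [0.002, 1.0, -0.0, -0.001]
ft_force: [0.3, 1.4, -1.0]
opening: 0.0226
grip_force: 59.3
[ 0.5312 -0.4079  0.1968] (array([-0.0061, -0.0026,  0.2856]), array([ 0.0005, -0.0006, -0.0005]))
```

View pics/w9.png

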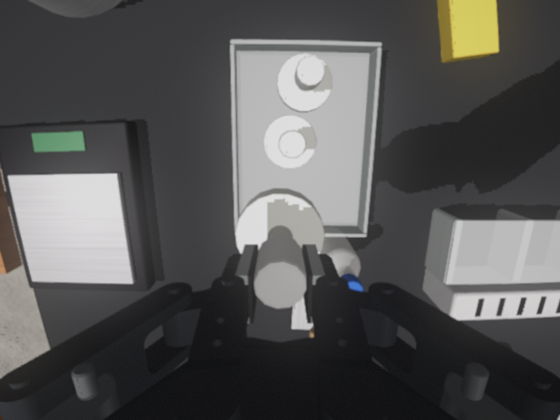

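```bash
cat >> h.py <<'E'
def traymask(c,p,sub=4):
    x,y,t=p; cs,sn=np.cos(t),np.sin(t); m=np.zeros(c["image"].shape[:2],np.uint8)
    for x0,x1,h,z0,z1 in((-.06,.06,.035,0,.008),(-.059,-.033,.006,.008,.058)):
        P=np.array([[a,b,z] for a in(x0,x1) for b in(-h,h) for z in(z0,z1)])
        P=np.c_[x+P[:,0]*cs-P[:,1]*sn,y+P[:,0]*sn+P[:,1]*cs,P[:,2]]
        cv2.fillConvexPoly(m,cv2.convexHull((proj(c,P)*16).astype(np.int32)),1,shift=4)
    return m
def findtray(c,p0):
    from scipy.optimize import minimize
    im=c["image"].astype(int); w=(im.max(2)>105).astype(np.uint8); p0=np.array(p0,float)
    def cost(q):
        m=traymask(c,q); sel=cv2.dilate(m,np.ones((11,11),np.uint8))>0
        return -(m&w).sum()/((m|w)&sel).sum()
    b=min((cost(p0+[dx,dy,0]),dx,dy) for dx in np.arange(-.04,.041,.01) for dy in np.arange(-.04,.041,.01))
    q=p0+[b[1],b[2],0]
    for d in(.02,.006):
        r=minimize(cost,q,method="Nelder-Mead",options=dict(initial_simplex=[q,q+[d,0,0],q+[0,d,0],q+[0,0,d*5]])); q=r.x
    return r.fun,q
E
python3 -m crank '[{"dp":[-0.006,-0.003,0.08],"rotation":[0,0,0]},{"dp":[-0.006,-0.003,0.16],"rotation":[0,0,0]},{"dp":[-0.006,-0.003,0.23],"rotation":[0,0,0]},{"dp":[-0.006,-0.003,0.26],"rotation":[0,0,0]},{"dp":[-0.006,-0.003,0.284],"rotation":[0,0,0]},{"dp":[-0.006,-0.003,0.284],"rotation":[0,0,0]},{"dp":[-0.006,-0.003,0.284],"rotation":[0,0,0]},{"dp":[-0.006,-0.003,0.284],"rotation":[0,0,0]}]'
python3 -m crank '[{"dp":[0,0,0],"rotation":[0,0,0]},{"dp":[0,0,0],"rotation":[0,0,0]},{"dp":[0,0,0],"rotation":[0,0,0]},{"dp":[0,0,0],"rotation":[0,0,0]},{"dp":[0,0,-0.04],"rotation":[0,0,0]},{"dp":[0,0,-0.12],"rotation":[0,0,0]},{"dp":[0,0,-0.2],"rotation":[0,0,0]},{"dp":[0,0,-0.28],"rotation":[0,0,0]},{"dp":[0,0,-0.36],"rotation":[0,0,0]},{"dp":[0,0,-0.4],"rotation":[0,0,0]},{"dp":[0,0,-0.4],"rotation":[0,0,0]}]' 1
python3 -m crank '[{"dp":[0.06,0.9,0],"rotation":[0,0,0]},{"dp":[0.06,0.9,0],"rotation":[0,0,0]},{"dp":[0.06,0.9,0],"rotation":[0,0,0]},{"dp":[0.06,0.9,0],"rotation":[0,0,0]},{"dp":[0.06,0.9,0],"rotation":[0,0,0]},{"dp":[0.06,0.9,0],"rotation":[0,0,0]},{"dp":[0.06,0.9,0],"rotation":[0,0,0]},{"dp":[0.06,0.9,0],"rotation":[0,0,0]},{"dp":[0.06,0.9,0],"rotation":[0,0,0]},{"dp":[0.06,0.9,0],"rotation":[0,0,0]},{"dp":[0.06,0.9,0],"rotation":[0,0,0]},{"dp":[0.06,0.9,0],"rotation":[0,0,0]}]'
python3 -m crank '[{"dp":[0,0.38,0],"rotation":[0,0,0]},{"dp":[0,0.38,0],"rotation":[0,0,0]},{"dp":[0,0.38,0],"rotation":[0,0,0]},{"dp":[0,0.38,0],"rotation":[0,0,0]},{"dp":[0,0.38,0],"rotation":[0,0,0]},{"dp":[0,0.38,0],"rotation":[0,0,0]},{"dp":[0,0.38,0],"rotation":[0,0,0]},{"dp":[0,0.38,0],"rotation":[0,0,0]},{"dp":[0,0.38,0],"rotation":[0,0,0]}]'
python3 - <<'E'
from h import *
c=cam('wrist');cv2.imwrite('pics/w10.png',c['image'])
fb,b=findtray(c,[.4246,.3766,-.038]);fc,t=findtray(c,[.4419,.2074,.1756]);print(fb,b,fc,t)
for q in(b,t):
    o=c["image"];cs,_=cv2.findContours(traymask(c,q),cv2.RETR_EXTERNAL,2);cv2.drawContours(o,cs,-1,(0,255,0),1)
cv2.imwrite('pics/w10o.png',o)
for i in range(3):print(observe()["eef_pos"],observe()["ee_rot"]);cam('top')
c=cam('top');cv2.imwrite('pics/t2.png',c['image'])
E
```

```text
time: 16.62
eef_pos: [0.5362, -0.4101, 0.0581]
ee_rot: [-0.0, 1.0, -0.001, 0.001]
ft_force: [0.2, 0.2, -0.8]
opening: 0.0224
grip_force: 59.7
time: 17.53
eef_pos: [0.5368, -0.4122, 0.2632]
ee_rot: [0.0, 1.0, -0.003, 0.005]
ft_force: [-0.8, 0.5, 0.8]
opening: 0.0848
grip_force: 0.0
time: 18.53
eef_pos: [0.5036, 0.05, 0.2552]
ee_rot: [-0.007, 1.0, 0.002, -0.001]
ft_force: [0.1, -0.1, 0.0]
opening: 0.0854
grip_force: 0.0
time: 19.28
eef_pos: [0.5053, 0.2283, 0.2561]
ee_rot: [0.002, 1.0, -0.0, -0.0]
ft_force: [0.0, -0.4, 0.1]
opening: 0.0851
grip_force: 0.0
2633744156726092.0 [ 0.3617  0.359  -0.1261] 2694528786694354.5 [0.356  0.2032 0.588 ]
[0.5053 0.2284 0.2562] [ 0.0017  1.     -0.0002 -0.0001]
[0.5053 0.2287 0.2563] [ 0.0015  1.     -0.0001  0.    ]
[0.5053 0.229  0.2564] [0.0013 1.     0.0001 0.0001]h.py:65: RuntimeWarning: overflow encountered in scalar negative
  return -(m&w).sum()/((m|w)&sel).sum()
```

View pics/w10o.png

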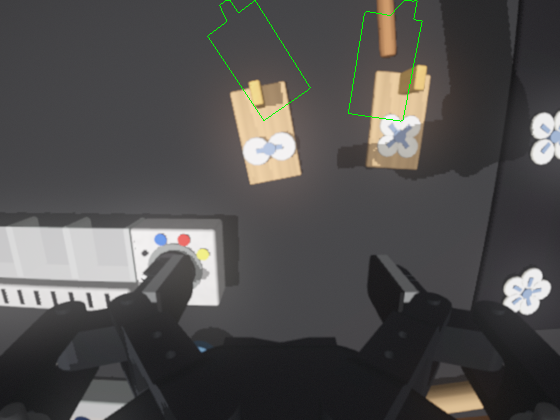

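```bash
sed -i 's/return -(m&w).sum()/return -float((m\&w).sum())/; s/im.max(2)>105/im.max(2)>80/' h.py
python3 - <<'E'
from h import *
c=cam('wrist')
fb,b=findtray(c,[.4246,.3766,-.038]);fc,t=findtray(c,[.4419,.2074,.1756]);print(fb,b,fc,t)
for q in(b,t):
    d=R.from_euler('z',q[2]).as_matrix()[:2,:2]@[-.046,0];print("fin",q[:2]+d)
o=c["image"]
for q in(b,t):
    cs,_=cv2.findContours(traymask(c,q),cv2.RETR_EXTERNAL,2);cv2.drawContours(o,cs,-1,(0,255,0),1)
cv2.imwrite('pics/w11o.png',o)
d=R.from_euler('z',t[2]).as_matrix()[:2,:2]@[-.046,0]
print(delta([*(t[:2]+d),.12],down(np.pi+t[2])))
# dryer points refit using dark/white? print predicted px
E
```

```text
-0.8181818181818182 [0.4294 0.3772 0.0563] -0.7960069444444444 [ 0.424   0.2122 -0.0116]
fin [0.3835 0.3746]
fin [0.378  0.2128]
(array([ 0.2543, -0.0346,  0.2729]), array([0.0001, 0.0001, 0.0033]))
```

```bash
python3 - <<'E'
from h import *
c=cam('wrist');im=c["image"]
P=[[-.06,-.035,.008],[-.06,.035,.008],[.06,.035,.008],[.06,-.035,.008]]
for uv in([[231,92],[283,82],[301,175],[250,184]],[[376,71],[430,75],[417,168],[366,166]]):
    q,r=fit(c,P,np.array(uv),[.43,.3,0]);d=R.from_euler('z',q[2]).as_matrix()[:2,:2]@[-.046,0];print(q,r,"fin",q[:2]+d)
    w=(im.max(2)>80).astype(np.uint8); m=traymask(c,q);print((m&w).sum(),m.sum(),findtray(c,q))
print(im[130,200],im[130,240],im[130,450],im[200,330],im[110,255])
E
```

```text
[0.4444 0.2126 0.1868] [[-1.3, 0.3], [1.5, -1.0], [0.1, 0.1], [-0.3, 0.8]] fin [0.3992 0.2041]
5369 5375 (np.float64(-0.794735327963176), array([0.4228, 0.2116, 0.0007]))
[ 0.4267  0.3819 -0.0413] [[-0.2, -0.7], [0.2, -0.7], [0.1, 1.0], [-0.0, 0.5]] fin [0.3808 0.3838]
5506 5554 (np.float64(-0.8235822235522968), array([ 0.4281,  0.3804, -0.027 ]))
[77 76 80] [168 208 237] [55 56 61] [76 75 76] [167 208 237]
```

```bash
sed -i 's/im.max(2)>80/im.max(2)>105/' h.py
python3 - <<'E'
from h import *
c=cam('wrist');im=c["image"]
for p in([.4444,.2126,.1868],[.4267,.3819,-.0413]):
    f,q=findtray(c,p);d=R.from_euler('z',q[2]).as_matrix()[:2,:2]@[-.046,0];print(f,q,"fin",q[:2]+d)
    print(delta([*(q[:2]+d),.12],down(np.pi+q[2])))
E
```

```text
-0.9807692307692307 [0.4436 0.2104 0.184 ] fin [0.3984 0.2019]
(array([ 0.2134, -0.0568,  0.2728]), array([ 0.0001,  0.    , -0.0587]))
-0.9773666247530088 [ 0.4268  0.3809 -0.0537] fin [0.3809 0.3833]
(array([0.2485, 0.306 , 0.2728]), array([0.0001, 0.    , 0.0169]))
```

```bash
cat >> h.py <<'E'
def dryermask(c,p):
    x,y,t=p; cs,sn=np.cos(t),np.sin(t); m=np.zeros(c["image"].shape[:2],np.uint8)
    W=lambda P:np.c_[x+P[:,0]*cs-P[:,1]*sn,y+P[:,0]*sn+P[:,1]*cs,P[:,2]]
    for x0,x1,y0,y1,h in((-.025,.06,-.131,.131,.051),(.05,.085,-.131,.131,.07),(-.025,.085,.131,.241,.05)):
        P=np.array([[a,b,z] for a in(x0,x1) for b in(y0,y1) for z in(0,h)])
        cv2.fillConvexPoly(m,cv2.convexHull((proj(c,W(P))*16).astype(np.int32)),1,shift=4)
    return m
def finddryer(c,p0,thr=105):
    from scipy.optimize import minimize
    im=c["image"].astype(int); w=(im.max(2)>thr).astype(np.uint8)
    w=cv2.morphologyEx(cv2.copyMakeBorder(w,40,40,40,40,0),cv2.MORPH_CLOSE,cv2.getStructuringElement(2,(9,9)))[40:-40,40:-40]
    if 1: # fill holes (dial)
        cs,_=cv2.findContours(w,cv2.RETR_EXTERNAL,2); cv2.drawContours(w,cs,-1,1,-1)
    def cost(q):
        m=dryermask(c,q); sel=cv2.dilate(m,np.ones((15,15),np.uint8))>0
        return -float((m&w).sum())/((m|w)&sel).sum()
    q=np.array(p0,float)
    for d in(.015,.005,.002):
        r=minimize(cost,q,method="Nelder-Mead",options=dict(initial_simplex=[q,q+[d,0,0],q+[0,d,0],q+[0,0,d*3]])); q=r.x
    o=im.astype(np.uint8).copy();cs,_=cv2.findContours(dryermask(c,q),cv2.RETR_EXTERNAL,2);cv2.drawContours(o,cs,-1,(0,255,0),1);cs,_=cv2.findContours(w,cv2.RETR_LIST,2);cv2.drawContours(o,cs,-1,(0,0,255),1)
    return r.fun,q,o
E
python3 -m crank '[{"dp":[-0.17,-0.58,-0.09],"rotation":[0,0,0]},{"dp":[-0.17,-0.58,-0.09],"rotation":[0,0,0]},{"dp":[-0.17,-0.58,-0.09],"rotation":[0,0,0]},{"dp":[-0.17,-0.58,-0.09],"rotation":[0,0,0]},{"dp":[-0.17,-0.58,-0.09],"rotation":[0,0,0]},{"dp":[-0.17,-0.58,-0.09],"rotation":[0,0,0]},{"dp":[-0.17,-0.58,-0.09],"rotation":[0,0,0]},{"dp":[-0.17,-0.58,-0.09],"rotation":[0,0,0]},{"dp":[-0.17,-0.58,-0.09],"rotation":[0,0,0]},{"dp":[-0.17,-0.58,-0.09],"rotation":[0,0,0]},{"dp":[-0.17,-0.58,-0.09],"rotation":[0,0,0]},{"dp":[-0.17,-0.58,-0.09],"rotation":[0,0,0]}]'
python3 -m crank '[{"dp":[0,0,0],"rotation":[0,0,0]},{"dp":[0,0,0],"rotation":[0,0,0]},{"dp":[0,0,0],"rotation":[0,0,0]},{"dp":[0,0,0],"rotation":[0,0,0]},{"dp":[0,0,0],"rotation":[0,0,0]},{"dp":[0,0,0],"rotation":[0,0,0]},{"dp":[0,0,0],"rotation":[0,0,0]},{"dp":[0,0,0],"rotation":[0,0,0]}]'
python3 - <<'E'
from h import *
import pickle
for k in range(2):
    c=cam('wrist');print(observe()["eef_pos"]);f,q,o=finddryer(c,[.579,-.096,-.0075]);print(f,q)
cv2.imwrite('pics/w12.png',o)
f,q,_=finddryer(pickle.load(open('w2.pkl','rb')),[.579,-.096,-.0075]);print("w2",f,q)
c=cam('top')
for t in(105,130):
    f,q,o2=finddryer(c,[.579,-.096,-.0075],t);print("top",f,q)
E
```

```text
time: 20.68
eef_pos: [0.5898, -0.0569, 0.3008]
ee_rot: [-0.002, 1.0, 0.001, -0.0]
ft_force: [0.4, 0.0, 0.0]
opening: 0.0854
grip_force: 0.0
time: 21.35
eef_pos: [0.59, -0.0595, 0.3013]
ee_rot: [0.0, 1.0, 0.0, 0.0]
ft_force: [-0.5, 0.6, -0.3]
opening: 0.0854
grip_force: 0.0
[ 0.59   -0.0595  0.3013]
-0.9657786441412173 [ 0.5816 -0.0955 -0.0146]
[ 0.59   -0.0595  0.3013]
-0.9658234427791735 [ 0.5816 -0.0955 -0.0158]
w2 -0.949796115227781 [ 0.583  -0.0956 -0.0158]
top -0.84673004897724 [ 0.5827 -0.0987 -0.0015]
top -0.8408061924930627 [ 0.5822 -0.0975  0.0005]
```

View pics/w12.png

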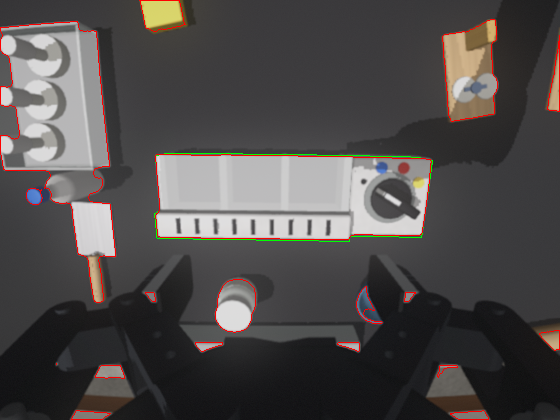

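```bash
python3 - <<'E'
from h import *
print(delta([.3984,.2019,.15],down(np.pi+.184)))
E
```

```text
(array([0.3833, 0.5227, 0.3026]), array([ 0.    ,  0.    , -0.0586]))
```

```bash
python3 -m crank '[{"dp":[0.383,0.523,0.1],"rotation":[0,0,-0.0586]},{"dp":[0.383,0.523,0.1],"rotation":[0,0,-0.0586]},{"dp":[0.383,0.523,0.1],"rotation":[0,0,-0.0586]},{"dp":[0.383,0.523,0.1],"rotation":[0,0,-0.0586]},{"dp":[0.383,0.523,0.1],"rotation":[0,0,-0.0586]},{"dp":[0.383,0.523,0.303],"rotation":[0,0,-0.0586]},{"dp":[0.383,0.523,0.303],"rotation":[0,0,-0.0586]},{"dp":[0.383,0.523,0.303],"rotation":[0,0,-0.0586]},{"dp":[0.383,0.523,0.303],"rotation":[0,0,-0.0586]},{"dp":[0.383,0.523,0.303],"rotation":[0,0,-0.0586]},{"dp":[0.383,0.523,0.303],"rotation":[0,0,-0.0586]},{"dp":[0.383,0.523,0.303],"rotation":[0,0,-0.0586]}]'
python3 -m crank '[{"dp":[0,0,0],"rotation":[0,0,0]},{"dp":[0,0,0],"rotation":[0,0,0]},{"dp":[0,0,0],"rotation":[0,0,0]},{"dp":[0,0,0],"rotation":[0,0,0]}]'
python3 - <<'E'
from h import *
c=cam('wrist');cv2.imwrite('pics/w13.png',c['image'])
print(findtray(c,[.4436,.2104,.184]),delta([.3984,.2019,.022],down(np.pi+.184)))
E
```

```text
time: 22.5
eef_pos: [0.3994, 0.2018, 0.1503]
ee_rot: [-0.092, 0.996, -0.0, 0.001]
ft_force: [0.8, -0.5, 0.7]
opening: 0.0852
grip_force: 0.0
time: 22.83
eef_pos: [0.3994, 0.2017, 0.1505]
ee_rot: [-0.091, 0.996, 0.0, 0.001]
ft_force: [-0.7, 0.2, 0.6]
opening: 0.0851
grip_force: 0.0
(np.float64(-0.8922898550724637), array([0.4445, 0.2105, 0.1815])) (array([0.0016, 0.0004, 0.2566]), array([ 0.0002,  0.0003, -0.0004]))
```

```bash
python3 -m crank '[{"dp":[0.001,0,0.08],"rotation":[0,0,0]},{"dp":[0.001,0,0.16],"rotation":[0,0,0]},{"dp":[0.001,0,0.22],"rotation":[0,0,0]},{"dp":[0.001,0,0.256],"rotation":[0,0,0]},{"dp":[0.001,0,0.256],"rotation":[0,0,0]},{"dp":[0.001,0,0.256],"rotation":[0,0,0]}]' 1
python3 -m crank '[{"dp":[0,0,0],"rotation":[0,0,0]},{"dp":[0,0,0],"rotation":[0,0,0]},{"dp":[0,0,0],"rotation":[0,0,0]},{"dp":[0,0,0],"rotation":[0,0,0]},{"dp":[0,0,0],"rotation":[0,0,0]},{"dp":[0,0,0],"rotation":[0,0,0]},{"dp":[0,0,0],"rotation":[0,0,0]},{"dp":[0,0,0],"rotation":[0,0,0]},{"dp":[0,0,0],"rotation":[0,0,0]},{"dp":[0,0,0],"rotation":[0,0,0]}]' -1
python3 -m crank '[{"dp":[0,0,-0.015],"rotation":[0,0,0]},{"dp":[0,0,-0.03],"rotation":[0,0,0]},{"dp":[0,0,-0.03],"rotation":[0,0,0]},{"dp":[0,0,-0.03],"rotation":[0,0,0]}]'
python3 - <<'E'
from h import *
c=cam('wrist');cv2.imwrite('pics/w14.png',c['image'])
s=observe();print(delta([.415,-.0945,s["eef_pos"][2]],down(np.pi-.015)))
E
```

```text
time: 23.38
eef_pos: [0.3979, 0.2015, 0.0215]
ee_rot: [-0.092, 0.996, -0.0, -0.001]
ft_force: [-0.2, 0.3, 0.8]
opening: 0.0855
grip_force: 0.0
time: 24.22
eef_pos: [0.3984, 0.2024, 0.0223]
ee_rot: [-0.092, 0.996, 0.0, 0.0]
ft_force: [-1.2, 1.1, 6.5]
opening: 0.0114
grip_force: 59.3
time: 24.55
eef_pos: [0.3983, 0.2022, 0.0373]
ee_rot: [-0.092, 0.996, 0.0, 0.001]
ft_force: [0.8, -0.1, -1.3]
opening: 0.0109
grip_force: 58.6
(array([ 0.0751, -0.5892, -0.0002]), array([0.0001, 0.0001, 0.0634]))
```

```bash
python3 -m crank '[{"dp":[0.008,-0.06,0],"rotation":[0,0,0.01]},{"dp":[0.018,-0.14,0],"rotation":[0,0,0.02]},{"dp":[0.028,-0.22,0],"rotation":[0,0,0.03]},{"dp":[0.038,-0.3,0],"rotation":[0,0,0.04]},{"dp":[0.048,-0.38,0],"rotation":[0,0,0.05]},{"dp":[0.058,-0.45,0],"rotation":[0,0,0.06]},{"dp":[0.066,-0.52,0],"rotation":[0,0,0.0634]},{"dp":[0.072,-0.56,0],"rotation":[0,0,0.0634]},{"dp":[0.075,-0.589,0],"rotation":[0,0,0.0634]},{"dp":[0.075,-0.589,0],"rotation":[0,0,0.0634]},{"dp":[0.075,-0.589,0],"rotation":[0,0,0.0634]},{"dp":[0.075,-0.589,0],"rotation":[0,0,0.0634]}]'
python3 - <<'E'
from h import *
for i in range(4): c=cam('wrist')
cv2.imwrite('pics/w15.png',c['image'])
s=observe();print(s["eef_pos"],s["opening"],delta([.415,-.0945,.0225],down(np.pi-.015)))
q=[.415+.046,-.0952,-.015]
o=c["image"].copy();
for zz in(1,):
    T=c["T"].copy(); c["T"][2,3]-=s["eef_pos"][2]-.022; f,t=findtray(c,q); print(f,t); cs,_=cv2.findContours(traymask(c,t),0,2); c["T"]=T
cv2.drawContours(o,cs,-1,(0,255,0),1);c2=dict(c)
cs,_=cv2.findContours(dryermask(c,[.5818,-.0955,-.015]),0,2);cv2.drawContours(o,cs,-1,(0,0,255),1)
cv2.imwrite('pics/w15o.png',o)
E
```

```text
time: 25.6
eef_pos: [0.4146, -0.0935, 0.0365]
ee_rot: [0.007, 1.0, 0.0, -0.0]
ft_force: [-0.2, 0.2, -1.5]
opening: 0.0115
grip_force: 58.8
[ 0.415  -0.0933  0.0367] 0.011261203951749094 (array([-0.    , -0.0025,  0.0283]), array([ 0.0002, -0.0001,  0.0006]))
-0.3059229146297535 [ 0.4631 -0.094  -0.0127]
```

View pics/w15o.png

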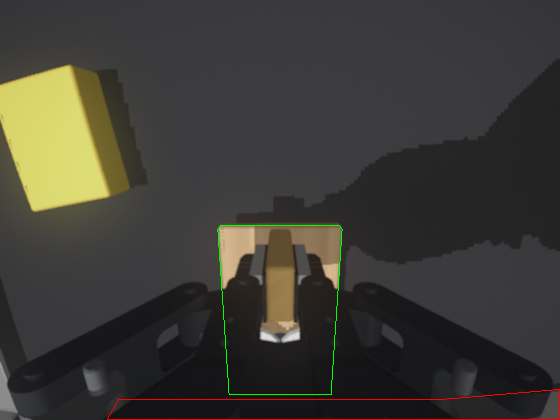

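```bash
python3 -m crank '[{"dp":[0,0,0.015],"rotation":[0,0,0]},{"dp":[0,0,0.022],"rotation":[0,0,0]},{"dp":[0,0,0.027],"rotation":[0,0,0]},{"dp":[0,0,0.027],"rotation":[0,0,0]},{"dp":[0,0,0.027],"rotation":[0,0,0]}]'
python3 -m crank '[{"dp":[-0.015,0,0],"rotation":[0,0,0]},{"dp":[-0.03,0,0],"rotation":[0,0,0]},{"dp":[-0.045,0,0],"rotation":[0,0,0]},{"dp":[-0.06,0,0],"rotation":[0,0,0]},{"dp":[-0.07,0,0],"rotation":[0,0,0]},{"dp":[-0.08,0,0],"rotation":[0,0,0]},{"dp":[-0.09,0,0],"rotation":[0,0,0]},{"dp":[-0.1,0,0],"rotation":[0,0,0]},{"dp":[-0.11,0,0],"rotation":[0,0,0]},{"dp":[-0.12,0,0],"rotation":[0,0,0]},{"dp":[-0.12,0,0],"rotation":[0,0,0]},{"dp":[-0.12,0,0],"rotation":[0,0,0]}]'
python3 - <<'E'
from h import *
for i in range(3):c=cam('wrist');s=observe();print(s["eef_pos"],s["ft_force"],s["opening"])
print(delta([.5258,-.0947,.0225],down(np.pi-.015)))
E
```

```text
time: 26.22
eef_pos: [0.4148, -0.0944, 0.023]
ee_rot: [0.008, 1.0, 0.0, -0.0]
ft_force: [0.4, 1.1, -1.8]
opening: 0.0114
grip_force: 58.9
time: 27.22
eef_pos: [0.4752, -0.0953, 0.0233]
ee_rot: [0.008, 1.0, 0.0, -0.0]
ft_force: [-0.9, -0.8, -1.4]
opening: 0.0113
grip_force: 58.9
[ 0.4748 -0.0953  0.0232] [-0.1227 -0.3517 -1.7748] 0.011382873394935725
[ 0.4746 -0.0953  0.0232] [-1.1232 -0.7133 -1.2245] 0.011384759429938418
[ 0.4745 -0.0953  0.0232] [-0.3937 -0.7962 -1.9627] 0.01102433245762199
(array([-0.1025,  0.0028,  0.0013]), array([ 0.0001, -0.0002, -0.0001]))
```

```bash
python3 -m crank '[{"dp":[-0.012,0.002,0],"rotation":[0,0,0]},{"dp":[-0.024,0.002,0],"rotation":[0,0,0]},{"dp":[-0.036,0.002,0],"rotation":[0,0,0]},{"dp":[-0.048,0.002,0],"rotation":[0,0,0]},{"dp":[-0.058,0.002,0],"rotation":[0,0,0]},{"dp":[-0.068,0.002,0],"rotation":[0,0,0]},{"dp":[-0.078,0.002,0],"rotation":[0,0,0]},{"dp":[-0.086,0.002,0],"rotation":[0,0,0]},{"dp":[-0.092,0.002,0],"rotation":[0,0,0]},{"dp":[-0.096,0.002,0],"rotation":[0,0,0]},{"dp":[-0.096,0.002,0],"rotation":[0,0,0]},{"dp":[-0.096,0.002,0],"rotation":[0,0,0]}]'
python3 -m crank '[{"dp":[-0.003,0,0],"rotation":[0,0,0]},{"dp":[-0.006,0,0],"rotation":[0,0,0]},{"dp":[-0.006,0,0],"rotation":[0,0,0]}]'
python3 -m crank '[{"dp":[-0.003,0,0],"rotation":[0,0,0]},{"dp":[-0.006,0,0],"rotation":[0,0,0]},{"dp":[-0.006,0,0],"rotation":[0,0,0]}]'
```

```text
time: 28.37
eef_pos: [0.5228, -0.0951, 0.0232]
ee_rot: [0.008, 1.0, 0.0, -0.0]
ft_force: [-0.8, 0.9, -0.8]
opening: 0.0111
grip_force: 58.9
time: 28.62
eef_pos: [0.524, -0.0952, 0.0229]
ee_rot: [0.008, 1.0, 0.0, -0.002]
ft_force: [-5.5, -0.8, 0.5]
opening: 0.0112
grip_force: 59.2
time: 28.87
eef_pos: [0.5238, -0.0952, 0.0228]
ee_rot: [0.008, 1.0, 0.001, -0.005]
ft_force: [-13.4, 1.0, 9.5]
opening: 0.0116
grip_force: 60.8
```

```bash
python3 -m crank '[{"dp":[0.005,0,0],"rotation":[0,0,0]},{"dp":[0.005,0,0],"rotation":[0,0,0]}]'
python3 -m crank '[{"dp":[0,0,0],"rotation":[0,0,0]},{"dp":[0,0,0],"rotation":[0,0,0]},{"dp":[0,0,0],"rotation":[0,0,0]},{"dp":[0,0,0],"rotation":[0,0,0]},{"dp":[0,0,0],"rotation":[0,0,0]},{"dp":[0,0,-0.06],"rotation":[0,0,0]},{"dp":[0,0,-0.14],"rotation":[0,0,0]},{"dp":[0,0,-0.22],"rotation":[0,0,0]},{"dp":[0,0,-0.3],"rotation":[0,0,0]},{"dp":[0,0,-0.36],"rotation":[0,0,0]},{"dp":[0,0,-0.36],"rotation":[0,0,0]}]' 1
python3 -m crank '[{"dp":[-0.1,0,-0.1],"rotation":[0,0,0]},{"dp":[-0.1,0,-0.1],"rotation":[0,0,0]},{"dp":[-0.1,0,-0.1],"rotation":[0,0,0]},{"dp":[-0.1,0,-0.1],"rotation":[0,0,0]},{"dp":[-0.1,0,-0.1],"rotation":[0,0,0]},{"dp":[-0.1,0,-0.1],"rotation":[0,0,0]},{"dp":[-0.1,0,-0.1],"rotation":[0,0,0]},{"dp":[-0.1,0,-0.1],"rotation":[0,0,0]}]'
python3 - <<'E'
from h import *
c=cam('wrist');cv2.imwrite('pics/w16.png',c['image']);im=c["image"].astype(int)
print(observe()["eef_pos"],finddryer(c,[.5818,-.0955,-.015])[:2])
# fin + rear plate: wood-coloured mask (B much less than R), outside bay
w=((im[...,2]-im[...,0])>45).astype(np.uint8)
n,l,st,ce=cv2.connectedComponentsWithStats(w)
for i in range(1,n):
    if st[i,4]>60: print(st[i],ce[i])
q=[.5718,-.0954,-.015]; 
cs,sn=np.cos(q[2]),np.sin(q[2])
for P in([-.06,-.035,.008],[-.06,.035,.008],[-.059,0,.058],[-.033,0,.058]):
    print(P,proj(c,[q[0]+P[0]*cs-P[1]*sn,q[1]+P[0]*sn+P[1]*cs,P[2]]))
E
```

```text
time: 29.03
eef_pos: [0.524, -0.0952, 0.0229]
ee_rot: [0.008, 1.0, 0.0, -0.002]
ft_force: [-5.2, 0.3, 2.2]
opening: 0.0111
grip_force: 59.2
time: 29.95
eef_pos: [0.5313, -0.0961, 0.2103]
ee_rot: [0.008, 1.0, 0.0, 0.007]
ft_force: [1.0, -1.1, 0.2]
opening: 0.0854
grip_force: 0.0
time: 30.62
eef_pos: [0.5756, -0.0959, 0.2525]
ee_rot: [0.008, 1.0, 0.0, -0.001]
ft_force: [0.2, -0.6, 0.2]
opening: 0.0855
grip_force: 0.0
[ 0.5758 -0.0959  0.2527] (np.float64(-0.907825908578071), array([ 0.5807, -0.0954, -0.014 ]))
[ 150    0   53   35 1472] [176.106   14.9518]
[ 253  132   55   38 2023] [279.5373 150.4508]
[442 177  13  13 129] [447.907  182.7674]
[458 192  13  13 128] [463.7188 198.125 ]
[ 95 282  13  27 275] [101.1091 295.0509]
[-0.06, -0.035, 0.008] [[252.6829 132.7061]]
[-0.06, 0.035, 0.008] [[307.5278 132.6728]]
[-0.059, 0, 0.058] [[280.1685 133.6737]]
[-0.033, 0, 0.058] [[280.1749 157.228 ]]
```

```bash
python3 -m crank '[{"dp":[0.24,0.86,0],"rotation":[0,0,0]},{"dp":[0.24,0.86,0],"rotation":[0,0,0]},{"dp":[0.24,0.86,0],"rotation":[0,0,0]},{"dp":[0.24,0.86,0],"rotation":[0,0,0]},{"dp":[0.24,0.86,0],"rotation":[0,0,0]},{"dp":[0.24,0.86,0],"rotation":[0,0,0]},{"dp":[0.24,0.86,0],"rotation":[0,0,0]},{"dp":[0.24,0.86,0],"rotation":[0,0,0]},{"dp":[0.24,0.86,0],"rotation":[0,0,0]},{"dp":[0.24,0.86,0],"rotation":[0,0,0]},{"dp":[0.24,0.86,0],"rotation":[0,0,0]},{"dp":[0.24,0.86,0],"rotation":[0,0,0]}]'
python3 -m crank '[{"dp":[0,0,0],"rotation":[0,0,0]},{"dp":[0,0,0],"rotation":[0,0,0]},{"dp":[0,0,0],"rotation":[0,0,0]},{"dp":[0,0,0],"rotation":[0,0,0]},{"dp":[0,0,0],"rotation":[0,0,0]}]'
python3 - <<'E'
from h import *
c=cam('wrist');cv2.imwrite('pics/w17.png',c['image'])
f,q=findtray(c,[.4268,.3809,-.05]);d=R.from_euler('z',q[2]).as_matrix()[:2,:2]@[-.046,0];print(f,q,"fin",q[:2]+d)
print(delta([*(q[:2]+d),.12],down(np.pi+q[2])))
E
```

```text
time: 31.67
eef_pos: [0.4587, 0.3446, 0.2527]
ee_rot: [0.002, 1.0, 0.002, -0.001]
ft_force: [-0.8, 0.7, -0.7]
opening: 0.0854
grip_force: 0.0
time: 32.08
eef_pos: [0.4638, 0.3345, 0.2535]
ee_rot: [0.009, 1.0, 0.0, 0.0]
ft_force: [0.3, 0.1, -0.8]
opening: 0.0857
grip_force: 0.0
-0.9804694835680751 [ 0.4275  0.38   -0.056 ] fin [0.3816 0.3826]
(array([0.1658, 0.0928, 0.2669]), array([0.0001, 0.0001, 0.0123]))
```

```bash
python3 -m crank '[{"dp":[0.166,0.093,0.1],"rotation":[0,0,0.0123]},{"dp":[0.166,0.093,0.15],"rotation":[0,0,0.0123]},{"dp":[0.166,0.093,0.2],"rotation":[0,0,0.0123]},{"dp":[0.166,0.093,0.26],"rotation":[0,0,0.0123]},{"dp":[0.166,0.093,0.26],"rotation":[0,0,0.0123]},{"dp":[0.166,0.093,0.26],"rotation":[0,0,0.0123]},{"dp":[0.166,0.093,0.26],"rotation":[0,0,0.0123]}]'
python3 -m crank '[{"dp":[0,0,0],"rotation":[0,0,0]},{"dp":[0,0,0],"rotation":[0,0,0]},{"dp":[0,0,0],"rotation":[0,0,0]}]'
python3 - <<'E'
from h import *
print(delta([.3816,.3826,.022],down(np.pi-.055)))
E
```

```text
time: 32.72
eef_pos: [0.3829, 0.3836, 0.1249]
ee_rot: [0.028, 1.0, 0.001, 0.001]
ft_force: [0.2, 0.2, -0.3]
opening: 0.0854
grip_force: 0.0
time: 32.97
eef_pos: [0.3825, 0.3842, 0.1253]
ee_rot: [0.028, 1.0, 0.001, 0.001]
ft_force: [-0.0, -0.8, 0.1]
opening: 0.0856
grip_force: 0.0
(array([ 0.0021, -0.0038,  0.2066]), array([ 0.001 ,  0.0008, -0.0001]))
```

```bash
python3 -m crank '[{"dp":[0.001,-0.003,0.08],"rotation":[0,0,0]},{"dp":[0.001,-0.003,0.14],"rotation":[0,0,0]},{"dp":[0.001,-0.003,0.18],"rotation":[0,0,0]},{"dp":[0.001,-0.003,0.206],"rotation":[0,0,0]},{"dp":[0.001,-0.003,0.206],"rotation":[0,0,0]},{"dp":[0.001,-0.003,0.206],"rotation":[0,0,0]}]' 1
python3 -m crank '[{"dp":[0,0,0],"rotation":[0,0,0]},{"dp":[0,0,0],"rotation":[0,0,0]},{"dp":[0,0,0],"rotation":[0,0,0]},{"dp":[0,0,0],"rotation":[0,0,0]},{"dp":[0,0,0],"rotation":[0,0,0]},{"dp":[0,0,0],"rotation":[0,0,0]},{"dp":[0,0,0],"rotation":[0,0,0]},{"dp":[0,0,0],"rotation":[0,0,0]},{"dp":[0,0,0],"rotation":[0,0,0]},{"dp":[0,0,0],"rotation":[0,0,0]}]' -1
python3 -m crank '[{"dp":[0,0,-0.015],"rotation":[0,0,0]},{"dp":[0,0,-0.03],"rotation":[0,0,0]},{"dp":[0,0,-0.03],"rotation":[0,0,0]},{"dp":[0,0,-0.03],"rotation":[0,0,0]}]'
python3 - <<'E'
from h import *
s=observe();print(delta([.415,-.009,s["eef_pos"][2]],down(np.pi-.015)))
E
```

```text
time: 33.47
eef_pos: [0.3807, 0.3822, 0.0207]
ee_rot: [0.027, 1.0, 0.0, 0.0]
ft_force: [0.3, 0.1, 0.9]
opening: 0.0855
grip_force: 0.0
time: 34.3
eef_pos: [0.3804, 0.3826, 0.0207]
ee_rot: [0.027, 1.0, 0.0, 0.0]
ft_force: [-0.3, 0.8, 5.2]
opening: 0.0114
grip_force: 59.1
time: 34.63
eef_pos: [0.3804, 0.3822, 0.0357]
ee_rot: [0.027, 1.0, 0.0, 0.0]
ft_force: [0.4, 0.6, -2.4]
opening: 0.0111
grip_force: 58.5
(array([-0.1114, -0.7776, -0.0004]), array([ 0.0002,  0.0001, -0.0124]))
```

```bash
python3 -m crank '[{"dp":[-0.007,-0.05,0],"rotation":[0,0,-0.003]},{"dp":[-0.018,-0.13,0],"rotation":[0,0,-0.006]},{"dp":[-0.03,-0.21,0],"rotation":[0,0,-0.009]},{"dp":[-0.042,-0.29,0],"rotation":[0,0,-0.0124]},{"dp":[-0.053,-0.37,0],"rotation":[0,0,-0.0124]},{"dp":[-0.064,-0.45,0],"rotation":[0,0,-0.0124]},{"dp":[-0.076,-0.53,0],"rotation":[0,0,-0.0124]},{"dp":[-0.087,-0.61,0],"rotation":[0,0,-0.0124]},{"dp":[-0.099,-0.69,0],"rotation":[0,0,-0.0124]},{"dp":[-0.107,-0.75,0],"rotation":[0,0,-0.0124]},{"dp":[-0.111,-0.777,0],"rotation":[0,0,-0.0124]},{"dp":[-0.111,-0.777,0],"rotation":[0,0,-0.0124]}]'
python3 -m crank '[{"dp":[0,0,0],"rotation":[0,0,0]},{"dp":[0,0,0],"rotation":[0,0,0]},{"dp":[0,0,0],"rotation":[0,0,0]},{"dp":[0,0,0],"rotation":[0,0,0]}]'
python3 - <<'E'
from h import *
c=cam('wrist');cv2.imwrite('pics/w18.png',c['image'])
s=observe();print(s["eef_pos"],s["opening"],delta([.415,-.009,.022],down(np.pi-.015)))
c["T"][2,3]-=s["eef_pos"][2]-.021; print(findtray(c,[.461,-.0097,-.015]))
E
```

```text
time: 35.63
eef_pos: [0.4144, -0.0129, 0.0353]
ee_rot: [0.011, 1.0, -0.001, -0.0]
ft_force: [-0.8, 0.4, -2.1]
opening: 0.0111
grip_force: 58.9
time: 35.97
eef_pos: [0.4146, -0.0074, 0.0352]
ee_rot: [0.006, 1.0, 0.0, -0.0]
ft_force: [0.0, 0.2, -2.7]
opening: 0.0114
grip_force: 58.9
[ 0.4147 -0.0075  0.0352] 0.01155221808880362 (array([-0.0007, -0.0029,  0.0264]), array([ 0.0001, -0.0001,  0.0009]))
(np.float64(-0.9114206128133705), array([0.3195, 0.0005, 0.0048]))
```

```bash
python3 -m crank '[{"dp":[0,-0.003,0.015],"rotation":[0,0,0]},{"dp":[0,-0.003,0.022],"rotation":[0,0,0]},{"dp":[0,-0.003,0.027],"rotation":[0,0,0]},{"dp":[0,-0.003,0.027],"rotation":[0,0,0]},{"dp":[0,-0.003,0.027],"rotation":[0,0,0]}]'
python3 -m crank '[{"dp":[-0.015,0,0],"rotation":[0,0,0]},{"dp":[-0.03,0,0],"rotation":[0,0,0]},{"dp":[-0.045,0,0],"rotation":[0,0,0]},{"dp":[-0.06,0,0],"rotation":[0,0,0]},{"dp":[-0.07,0,0],"rotation":[0,0,0]},{"dp":[-0.08,0,0],"rotation":[0,0,0]},{"dp":[-0.09,0,0],"rotation":[0,0,0]},{"dp":[-0.1,0,0],"rotation":[0,0,0]},{"dp":[-0.11,0,0],"rotation":[0,0,0]},{"dp":[-0.12,0,0],"rotation":[0,0,0]},{"dp":[-0.12,0,0],"rotation":[0,0,0]},{"dp":[-0.12,0,0],"rotation":[0,0,0]}]'
python3 - <<'E'
from h import *
for i in range(2):c=cam('wrist');s=observe();print(s["eef_pos"],s["ft_force"],s["opening"])
cv2.imwrite('pics/w19.png',c['image'])
print(delta([.5265,-.0107,.022],down(np.pi-.015)))
E
```

```text
time: 36.43
eef_pos: [0.4145, -0.0103, 0.0215]
ee_rot: [0.007, 1.0, -0.0, -0.0]
ft_force: [0.3, 0.2, -2.4]
opening: 0.0113
grip_force: 59.0
time: 37.43
eef_pos: [0.4748, -0.0111, 0.0218]
ee_rot: [0.007, 1.0, 0.0, -0.0]
ft_force: [-0.4, -0.5, -1.7]
opening: 0.0113
grip_force: 59.0
[ 0.4744 -0.0112  0.0217] [-0.4173  0.3995 -2.3503] 0.011279031409737766
[ 0.4742 -0.0112  0.0217] [-1.0335  0.3234 -2.2636] 0.011320147144037198
(array([-0.1045,  0.0025, -0.0008]), array([ 0.    , -0.0002,  0.    ]))
```

```bash
python3 -m crank '[{"dp":[-0.012,0.002,0],"rotation":[0,0,0]},{"dp":[-0.024,0.002,0],"rotation":[0,0,0]},{"dp":[-0.036,0.002,0],"rotation":[0,0,0]},{"dp":[-0.048,0.002,0],"rotation":[0,0,0]},{"dp":[-0.058,0.002,0],"rotation":[0,0,0]},{"dp":[-0.068,0.002,0],"rotation":[0,0,0]},{"dp":[-0.078,0.002,0],"rotation":[0,0,0]},{"dp":[-0.086,0.002,0],"rotation":[0,0,0]},{"dp":[-0.092,0.002,0],"rotation":[0,0,0]},{"dp":[-0.096,0.002,0],"rotation":[0,0,0]},{"dp":[-0.096,0.002,0],"rotation":[0,0,0]},{"dp":[-0.096,0.002,0],"rotation":[0,0,0]}]'
python3 -m crank '[{"dp":[-0.003,0,0],"rotation":[0,0,0]},{"dp":[-0.006,0,0],"rotation":[0,0,0]},{"dp":[-0.006,0,0],"rotation":[0,0,0]}]'
python3 -m crank '[{"dp":[-0.003,0,0],"rotation":[0,0,0]},{"dp":[-0.006,0,0],"rotation":[0,0,0]},{"dp":[-0.006,0,0],"rotation":[0,0,0]}]'
```

```text
time: 38.53
eef_pos: [0.5225, -0.0109, 0.0217]
ee_rot: [0.007, 1.0, 0.0, -0.0]
ft_force: [-0.3, 0.6, -1.4]
opening: 0.0116
grip_force: 59.0
time: 38.78
eef_pos: [0.5243, -0.011, 0.0215]
ee_rot: [0.007, 1.0, 0.0, -0.001]
ft_force: [-2.8, -0.0, -1.8]
opening: 0.0109
grip_force: 59.0
time: 39.03
eef_pos: [0.5243, -0.0111, 0.0212]
ee_rot: [0.007, 1.0, 0.0, -0.005]
ft_force: [-10.5, -0.2, 6.8]
opening: 0.0115
grip_force: 60.4
```

```bash
python3 -m crank '[{"dp":[0.005,0,0],"rotation":[0,0,0]},{"dp":[0.005,0,0],"rotation":[0,0,0]}]'
python3 -m crank '[{"dp":[0,0,0],"rotation":[0,0,0]},{"dp":[0,0,0],"rotation":[0,0,0]},{"dp":[0,0,0],"rotation":[0,0,0]},{"dp":[0,0,0],"rotation":[0,0,0]},{"dp":[0,0,0],"rotation":[0,0,0]},{"dp":[0,0,-0.06],"rotation":[0,0,0]},{"dp":[0,0,-0.14],"rotation":[0,0,0]},{"dp":[0,0,-0.22],"rotation":[0,0,0]},{"dp":[0,0,-0.3],"rotation":[0,0,0]},{"dp":[0,0,-0.36],"rotation":[0,0,0]},{"dp":[0,0,-0.36],"rotation":[0,0,0]}]' 1
python3 -m crank '[{"dp":[-0.12,0,-0.1],"rotation":[0,0,0]},{"dp":[-0.12,0,-0.1],"rotation":[0,0,0]},{"dp":[-0.12,0,-0.1],"rotation":[0,0,0]},{"dp":[-0.12,0,-0.1],"rotation":[0,0,0]},{"dp":[-0.12,0,-0.1],"rotation":[0,0,0]},{"dp":[-0.12,0,-0.1],"rotation":[0,0,0]},{"dp":[-0.12,0,-0.1],"rotation":[0,0,0]},{"dp":[-0.12,0,-0.1],"rotation":[0,0,0]},{"dp":[-0.12,0,-0.1],"rotation":[0,0,0]}]'
python3 - <<'E'
from h import *
c=cam('wrist');cv2.imwrite('pics/w20.png',c['image']);im=c["image"].astype(int)
print(observe()["eef_pos"],observe()["ee_rot"])
def comps(w,mn=40):
    n,l,st,ce=cv2.connectedComponentsWithStats(w.astype(np.uint8))
    return [(st[i].tolist(),ce[i].round(1).tolist()) for i in range(1,n) if st[i,4]>mn]
B,G,Rr=im[...,0],im[...,1],im[...,2]
print("wood",comps((Rr-B)>45));print("blue",comps((B-Rr)>60))
t=-.015;cs,sn=np.cos(t),np.sin(t);f=lambda x,y,z,o=(.5814,-.0955):[o[0]+x*cs-y*sn,o[1]+x*sn+y*cs,z]
print("pred rear corners bay1,2",proj(c,[f(-.07,-.035,.008),f(-.07,.035,.008),f(-.07,.049,.008),f(-.07,.119,.008)]))
ax=f(.03,.186,.05);print("axis",ax,proj(c,[ax,f(.03,.186,.061),f(.03,.186,.095)]))
# black dial mask on panel
m=np.zeros(im.shape[:2],np.uint8);cv2.fillConvexPoly(m,cv2.convexHull(proj(c,[f(-.02,.136,.05),f(.08,.136,.05),f(.08,.236,.05),f(-.02,.236,.05)]).astype(np.int32)),1)
d=(im.max(2)<70)&(m>0);print("dark",comps(d))
x0,y0,w,h=cv2.boundingRect(m);print(x0,y0,w,h)
E
```

```text
time: 39.2
eef_pos: [0.5243, -0.011, 0.0214]
ee_rot: [0.007, 1.0, 0.0, -0.002]
ft_force: [-5.7, -0.6, -0.0]
opening: 0.011
grip_force: 59.3
time: 40.12
eef_pos: [0.5311, -0.011, 0.209]
ee_rot: [0.008, 1.0, 0.001, 0.007]
ft_force: [0.7, 0.3, 0.7]
opening: 0.0855
grip_force: 0.0
time: 40.87
eef_pos: [0.5856, -0.0118, 0.2514]
ee_rot: [0.007, 1.0, 0.0, -0.0]
ft_force: [0.3, 0.3, 0.5]
opening: 0.0855
grip_force: 0.0
[ 0.5857 -0.0118  0.2515] [ 0.0074  1.      0.0001 -0.0003]
wood [([81, 0, 54, 30, 1281], [106.9, 12.5]), ([187, 124, 55, 39, 2020], [214.4, 143.1]), ([252, 124, 56, 39, 2044], [279.3, 142.5]), ([374, 169, 13, 13, 138], [380.1, 175.1]), ([392, 185, 13, 13, 138], [397.9, 191.0]), ([41, 275, 15, 35, 327], [48.1, 291.5]), ([432, 368, 30, 15, 293], [447.7, 375.5]), ([462, 374, 9, 13, 68], [465.6, 381.6])]
blue [([349, 169, 12, 13, 124], [354.8, 175.2]), ([334, 300, 40, 47, 541], [357.3, 313.1])]
pred rear corners bay1,2 [[186.5885 125.71  ]
 [241.3427 125.2285]
 [252.3839 125.1804]
 [307.6982 125.1815]]
axis [np.float64(0.6141865204394579), np.float64(0.09002909226715095), 0.05] [[364.0223 210.084 ]
 [366.5781 212.4869]
 [375.5448 220.9291]]
dark [([353, 194, 44, 34, 315], [376.2, 207.6])]
321 168 88 81
```

```bash
python3 - <<'E'
from h import *
c=cam('wrist')
D=unproj(c,[[354.8,175.2],[380.1,175.1],[397.9,191.0]],.05)[:,:2]; print(D)
r=least_squares(lambda p:np.r_[np.hypot(*(D-p).T)-.044],[.614,.09]);a=r.x;print("axis",a,r.fun)
th=np.arctan2(*(D-a).T[::-1]);print("angles",th, np.diff(th))
off=th[0]+.698;print("off dir angle",off)
for z in(.086,): print(delta([a[0],a[1],.16],down(off)), delta([a[0],a[1],.16],down(off+np.pi)))
# white pointer on bar top: bright pixels near axis at z .095
print("pred tip side of bar off", proj(c,[[a[0]+.02*np.cos(off),a[1]+.02*np.sin(off),.095],[a[0]-.02*np.cos(off),a[1]-.02*np.sin(off),.095]]))
im=c["image"];print(im.min(2)[200:240:4,350:402:4])
E
```

```text
[[0.5717 0.0767]
 [0.5719 0.1069]
 [0.5913 0.1299]]
axis [0.6131 0.0917] [ 0.     -0.0001  0.    ]
angles [-2.7942  2.7887  2.0894] [ 5.583  -0.6993]
off dir angle -2.096239539551168
(array([-0.0514,  0.2077,  0.1833]), array([ 0.0001, -0.0001, -0.3375])) (array([-0.0514,  0.2077,  0.1833]), array([-0.0001, -0.0001,  0.6625]))
pred tip side of bar off [[361.6013 210.9139]
 [392.2186 228.3892]]
[[137  68  65  69  68  68  67  69  72  70 151 199 220]
 [117 142  72  70  65  69  69  67  65  71 107 173 220]
 [ 72 136 228 201  74  66  64  67  67  65  82 126 194]
 [ 82  74 120 227 228 150  69  63  66  67 103 141 157]
 [ 82  81  78  72 171 229 197  73  65  61 109 156 173]
 [ 83  81  81  80  73  80  81  76  74  70  61 174 220]
 [ 80  81  81  80  79  78  71  76  75  73  71  62 210]
 [157  81  80  80  79  79  78  83  73  74  72  69 195]
 [165 166 150 112  97 118 157 166 219 167  69 133 220]
 [221 213 177 170 174 189 218 221 220 220 221 221 220]]
```

```bash
python3 -c "
from h import *
print(observe()['qpos'])"
python3 -m crank '[{"dp":[-0.051,0.208,0.1],"rotation":[0,0,-0.3375]},{"dp":[-0.051,0.208,0.1],"rotation":[0,0,-0.3375]},{"dp":[-0.051,0.208,0.1],"rotation":[0,0,-0.3375]},{"dp":[-0.051,0.208,0.1],"rotation":[0,0,-0.3375]},{"dp":[-0.051,0.208,0.1],"rotation":[0,0,-0.3375]},{"dp":[-0.051,0.208,0.1],"rotation":[0,0,-0.3375]},{"dp":[-0.051,0.208,0.1],"rotation":[0,0,-0.3375]},{"dp":[-0.051,0.208,0.1],"rotation":[0,0,-0.3375]},{"dp":[-0.051,0.208,0.183],"rotation":[0,0,-0.3375]},{"dp":[-0.051,0.208,0.183],"rotation":[0,0,-0.3375]},{"dp":[-0.051,0.208,0.183],"rotation":[0,0,-0.3375]},{"dp":[-0.051,0.208,0.183],"rotation":[0,0,-0.3375]}]'
python3 -m crank '[{"dp":[0,0,0],"rotation":[0,0,0]},{"dp":[0,0,0],"rotation":[0,0,0]},{"dp":[0,0,0],"rotation":[0,0,0]}]'
python3 - <<'E'
from h import *
print(observe()["qpos"],delta([.6131,.0917,.071],down(-2.096)))
E
```

```text
[-0.3161  0.2806  0.3268  1.675  -0.0956  1.2019  1.5893]
time: 41.97
eef_pos: [0.6138, 0.0918, 0.1613]
ee_rot: [-0.499, 0.867, -0.0, 0.001]
ft_force: [-0.1, -0.2, 0.2]
opening: 0.0855
grip_force: 0.0
time: 42.22
eef_pos: [0.6141, 0.092, 0.1617]
ee_rot: [-0.499, 0.867, -0.0, 0.001]
ft_force: [-1.0, 0.4, 0.4]
opening: 0.0854
grip_force: 0.0
[-0.2817  0.4046  0.0837  1.6914 -0.0382  1.0446  2.4304] (array([0.0019, 0.0017, 0.1815]), array([-0.0006,  0.0006, -0.0001]))
```

```bash
python3 -m crank '[{"dp":[0.001,0.001,0.07],"rotation":[0,0,0]},{"dp":[0.001,0.001,0.13],"rotation":[0,0,0]},{"dp":[0.001,0.001,0.17],"rotation":[0,0,0]},{"dp":[0.001,0.001,0.18],"rotation":[0,0,0]},{"dp":[0.001,0.001,0.18],"rotation":[0,0,0]},{"dp":[0.001,0.001,0.18],"rotation":[0,0,0]}]' 1
python3 -m crank '[{"dp":[0,0,0],"rotation":[0,0,0]},{"dp":[0,0,0],"rotation":[0,0,0]},{"dp":[0,0,0],"rotation":[0,0,0]},{"dp":[0,0,0],"rotation":[0,0,0]},{"dp":[0,0,0],"rotation":[0,0,0]},{"dp":[0,0,0],"rotation":[0,0,0]},{"dp":[0,0,0],"rotation":[0,0,0]},{"dp":[0,0,0],"rotation":[0,0,0]},{"dp":[0,0,0],"rotation":[0,0,0]},{"dp":[0,0,0],"rotation":[0,0,0]}]' -1
python3 -m crank '[{"dp":[0,0,0],"rotation":[0,0,0.03]},{"dp":[0,0,0],"rotation":[0,0,0.06]},{"dp":[0,0,0],"rotation":[0,0,0.09]},{"dp":[0,0,0],"rotation":[0,0,0.12]},{"dp":[0,0,0],"rotation":[0,0,0.15]},{"dp":[0,0,0],"rotation":[0,0,0.18]},{"dp":[0,0,0],"rotation":[0,0,0.21]},{"dp":[0,0,0],"rotation":[0,0,0.225]},{"dp":[0,0,0],"rotation":[0,0,0.225]},{"dp":[0,0,0],"rotation":[0,0,0.225]},{"dp":[0,0,0],"rotation":[0,0,0.225]},{"dp":[0,0,0],"rotation":[0,0,0.225]}]'
python3 -c "
from h import *
m=R.from_quat(observe()['ee_rot']).as_matrix();print(np.arctan2(m[1,0],m[0,0]))"
```

```text
time: 42.72
eef_pos: [0.6136, 0.0918, 0.0715]
ee_rot: [-0.499, 0.866, -0.0, 0.001]
ft_force: [0.0, 0.2, 0.5]
opening: 0.0852
grip_force: 0.0
time: 43.55
eef_pos: [0.6122, 0.0919, 0.0708]
ee_rot: [-0.499, 0.866, 0.0, -0.0]
ft_force: [-3.6, 0.5, 5.1]
opening: 0.0128
grip_force: 59.6
time: 44.55
eef_pos: [0.6127, 0.0913, 0.0708]
ee_rot: [-0.169, 0.986, -0.0, 0.0]
ft_force: [-1.7, -1.3, 4.7]
opening: 0.0126
grip_force: 59.6
-2.80267141082709
```

Turned to −2.803 (blue at −2.794). Release, back away, and verify everything.

```bash
python3 -m crank '[{"dp":[0,0,0],"rotation":[0,0,0]},{"dp":[0,0,0],"rotation":[0,0,0]},{"dp":[0,0,0],"rotation":[0,0,0]},{"dp":[0,0,0],"rotation":[0,0,0]},{"dp":[0,0,0],"rotation":[0,0,0]},{"dp":[0,0,-0.06],"rotation":[0,0,0]},{"dp":[0,0,-0.14],"rotation":[0,0,0]},{"dp":[0,0,-0.22],"rotation":[0,0,0]},{"dp":[0,0,-0.3],"rotation":[0,0,0]},{"dp":[0,0,-0.36],"rotation":[0,0,0]},{"dp":[0,0,-0.36],"rotation":[0,0,0]}]' 1
python3 -c "
from h import *
print(delta([.60,-.09,.3],down(np.pi)))"
```

```text
time: 45.47
eef_pos: [0.6168, 0.092, 0.2584]
ee_rot: [-0.168, 0.986, 0.0, 0.007]
ft_force: [1.4, -0.1, 0.7]
opening: 0.0854
grip_force: 0.0
(array([ 0.1513, -0.3322, -0.0849]), array([0.0003, 0.0046, 0.1077]))
```

```bash
python3 -m crank '[{"dp":[0.151,-0.332,-0.083],"rotation":[0,0,0.108]},{"dp":[0.151,-0.332,-0.083],"rotation":[0,0,0.108]},{"dp":[0.151,-0.332,-0.083],"rotation":[0,0,0.108]},{"dp":[0.151,-0.332,-0.083],"rotation":[0,0,0.108]},{"dp":[0.151,-0.332,-0.083],"rotation":[0,0,0.108]},{"dp":[0.151,-0.332,-0.083],"rotation":[0,0,0.108]},{"dp":[0.151,-0.332,-0.083],"rotation":[0,0,0.108]},{"dp":[0.151,-0.332,-0.083],"rotation":[0,0,0.108]},{"dp":[0.151,-0.332,-0.083],"rotation":[0,0,0.108]},{"dp":[0.151,-0.332,-0.083],"rotation":[0,0,0.108]},{"dp":[0.151,-0.332,-0.083],"rotation":[0,0,0.108]}]'
python3 - <<'E'
from h import *
c=cam('wrist');cv2.imwrite('pics/w21.png',c['image']);im=c["image"].astype(int)
B,G,Rr=im[...,0],im[...,1],im[...,2]
def comps(w,mn=40):
    n,l,st,ce=cv2.connectedComponentsWithStats(w.astype(np.uint8))
    return [(st[i].tolist(),ce[i].round(1).tolist()) for i in range(1,n) if st[i,4]>mn]
print("wood",comps((Rr-B)>45))
t=-.015;cs,sn=np.cos(t),np.sin(t);f=lambda x,y,z,o=(.5814,-.0955):[o[0]+x*cs-y*sn,o[1]+x*sn+y*cs,z]
print("pred",proj(c,[f(-.07,-.035,.008),f(-.07,.035,.008),f(-.07,.049,.008),f(-.07,.119,.008)]))
a=np.array([.6131,.0917])
# brightest bar-top profile: pointer direction by sampling at r=10..24mm, z=.095
for k in range(-4,5):
    th=-2.794+.1*k;P=[[a[0]+r*np.cos(th),a[1]+r*np.sin(th),.095] for r in np.linspace(.008,.024,9)]
    print(round(th,2),im.min(2)[tuple(proj(c,P).round().astype(int).T[::-1])].mean().round())
for p in([.415,-.385],[.479,-.402],[.536,-.41]): print("cutter",cutmask(c,*p,.004).sum())
z=cv2.resize(c["image"][0:180,0:130],None,fx=1,fy=1)
w=((im.min(2)>200)).astype(np.uint8);print(comps(w[:200,:130],30))
print([proj(c,[[x,y,.084]])[0].round() for x,y in([.415,-.385],[.479,-.402],[.536,-.41])])
E
```

```text
time: 46.38
eef_pos: [0.5966, -0.0885, 0.2913]
ee_rot: [-0.001, 1.0, 0.0, -0.0]
ft_force: [-0.6, -0.9, 0.1]
opening: 0.0852
grip_force: 0.0
wood [([160, 0, 47, 25, 932], [182.7, 10.4]), ([250, 114, 51, 36, 1681], [274.7, 132.2]), ([310, 116, 51, 35, 1645], [334.4, 133.1]), ([423, 159, 12, 12, 110], [428.4, 164.2]), ([437, 174, 13, 12, 111], [442.9, 179.2]), ([100, 255, 15, 48, 463], [107.3, 277.9]), ([543, 334, 17, 19, 211], [553.0, 341.7])]
pred [[250.3425 116.2355]
 [300.7882 117.0714]
 [310.8588 117.2825]
 [360.8596 118.5523]]
-3.19 73.0
-3.09 97.0
-2.99 139.0
-2.89 179.0
-2.79 195.0
-2.69 173.0
-2.59 121.0
-2.49 91.0
-2.39 77.0
cutter 2366
cutter 2195
cutter 2041
[([14, 25, 16, 19, 232], [21.5, 33.9]), ([44, 26, 25, 14, 215], [55.8, 31.4]), ([94, 30, 13, 130, 188], [99.6, 97.2]), ([40, 51, 35, 17, 420], [57.1, 58.4]), ([38, 72, 26, 15, 237], [49.9, 78.5]), ([10, 79, 15, 18, 216], [17.2, 87.5]), ([37, 98, 33, 15, 356], [53.8, 104.5]), ([36, 117, 27, 14, 245], [47.8, 123.9]), ([10, 130, 15, 17, 204], [17.3, 138.2]), ([39, 142, 31, 15, 312], [54.5, 148.4])]
[array([21., 33.]), array([16., 91.]), array([ 18., 139.])]
```

```bash
python3 - <<'E'
from h import *
for i in range(2): c=cam('wrist')
im=c["image"].astype(int);f,q,_=finddryer(c,[.5814,-.0955,-.015]);print(f,q,observe()["eef_pos"])
t=q[2];cs,sn=np.cos(t),np.sin(t);g=lambda x,y,z:[q[0]+x*cs-y*sn,q[1]+x*sn+y*cs,z]
d=im[...,2]-im[...,0]
for yc in(0,.084):
    for dy in(-.028,.028):
        # scan along x for rear plate edge
        xs=np.arange(-.09,-.05,.0005);v=[d[tuple(proj(c,g(x,yc+dy,.008)).round().astype(int)[0][::-1])] for x in xs]
        print(yc,dy,"edge x",xs[np.argmax(np.array(v)>35)],"home -0.070")
E
```

```text
-0.9495734369367566 [ 0.5799 -0.0956 -0.0136] [ 0.5966 -0.0894  0.2916]
0 -0.028 edge x -0.07049999999999998 home -0.070
0 0.028 edge x -0.06999999999999998 home -0.070
0.084 -0.028 edge x -0.07049999999999998 home -0.070
0.084 0.028 edge x -0.06899999999999998 home -0.070
```

Both trays are home within about 1 mm, the pointer is at blue and the cutters stand in the box.

```bash
python3 -c "
from cell import *
print(job_done())"
```

```text
the job is handed in; nothing more can be done
None
```

The job is handed in: all three cutters stand upright in the clear box, both trays that were there are home (middle and left bays, within about 1 mm by camera), and the dial's pointer is on the blue dot.

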